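# Fit two dovetailed blocks into the jigsaw strip on a sloping jig

### The job

Complete the wooden jigsaw strip on the sloping jig: first lay the pale block in the lower place, then the dark notched block in the upper place, each turned so that its tab points up the slope and locks into the notch of the next piece. Both must drop fully home, flat on the sloping bed and flush with the fixed wooden piece at the top. Leave the mug and the glue bottle standing.

Things in the scene. Friction and masses are not known exactly. Their poses are not given: they have to be found in the camera images.
- pale_centre (a point): Pale wood jigsaw block, end opposite the tab plain. Body 90 (x) x 50 (y) x 40 mm high, about 0.14 kg, lower edges chamfered 4 mm wide, 8 high; a dovetail tab (full height) sticks out 16 mm from its +x end, 12 mm wide at the root, 23 at the tip. Lies flat on the bench. Point: centre of the body without tab, 20 mm over its underside; x towards the tab, z out of its top. Grip across the 50 mm width.
- dark_centre (a point): Dark wood jigsaw block, with a dovetail notch 19 mm deep in its -x end. Body 90 (x) x 50 (y) x 40 mm high, about 0.14 kg, lower edges chamfered 4 mm wide, 8 high; a dovetail tab (full height) sticks out 16 mm from its +x end, 12 mm wide at the root, 23 at the tip. Lies flat on the bench. Point: centre of the body without tab, 20 mm over its underside; x towards the tab, z out of its top. Grip across the 50 mm width.
- lower_seat (a point): Lower place on the jig: where the pale block's centre belongs, 20 mm out from the bed. x up the slope along the bed (roughly to the right), y level across it, z square out of the bed (25 degrees from vertical, leaning to the left). A seated block has the same axes. A blue stop, 22 mm high over the bed, is 47.5 mm down the slope.
- upper_seat (a point): Upper place: where the dark block's centre belongs, 92.5 mm up the slope from the lower one; same axes, 20 mm out from the bed. A block left here may slide down by its play.
- top_notch (a point): Middle of the lower end of the fixed brown wooden piece at the top of the bed, 20 mm out from the bed, 47.5 mm up the slope from upper_seat; same axes. The piece is 50 mm wide and 40 mm high over the bed like the blocks, with the dovetail notch for the dark block's tab.
- jig: The jig, fixed: metal bed 50 mm wide, sloping 25 degrees, on a plywood stand. Blue side guides 16 mm high over the bed, with slanted lead-ins and 52 mm gaps beside the middle of each place where fingers fit. Play: 2.5 mm each side of a block, 3 mm each side of a tab in its notch, 2.5 mm at each end. Tab and notch join only square to the bed. Origin: on the bench under the bed; x level, uphill (roughly to the right).
- mug: White mug with a pattern, 82 mm across and 94 mm high, standing loose left of the jig; the origin is at its underside, z up. A bystander to be left standing.
- glue_bottle: White and yellow glue bottle with a red tip, 57 mm across and 150 mm high, standing loose behind the blocks; the origin is at its underside, z up. A bystander to be left standing.
Mind the look-alikes: they are no part of the job. What is shaped like the part that bears dark_centre but turquoise is not meant.

How it is judged:
By the outcome, as a careful person would: the job done as asked, in the order asked, and still so for the second after the job is handed in, with the robot touching nothing.
It also fails if it takes over 72 s, if anything falls off the work surface, if the arm or the gripper's body presses on something with over 40 N, if the wrist force passes 120 N, or if a joint passes its speed limit or range.

### The arm

A 7-joint arm with a two-finger parallel gripper is mounted at the origin on a cart in front of the work surface, level with it; the furniture and walls round the work are solid. World frame = base frame: x ahead of the robot, y to its left, z up, the work surface at z = 0. Lengths are in m, angles in rad, forces in N, time in s.
With the tool pointing down it reaches from about 0.4 to 0.85 m from the base axis. Payload 4.4 kg.
Tool frame: the origin (TCP) lies at the centre of the arm's flange, where the gripper is bolted on; the fingertips stand ahead of it and the grasp point (between the pads) lies 180 mm ahead of it (manip.nose_length is the z of the fingertips in the tool frame, in m); z points along the fingers, y is the direction in which the jaws open and shut (so a half turn about z gives the same grasp; the last joint's range is limited). The gripper opens to 94 mm and grips with 3 to 60 N. Pads are 16 mm wide; open, the fingers measure 119 mm over their backs; the gripper's body (75 mm by 177 mm) begins 78 mm behind the grasp point.
Start: joints at [-1.376, 0.628, 0.038, 1.517, -0.027, 0.996, -0.02], TCP at [0.168, 0.628, 0.405] pointing down, gripper open.
Joint ranges: [-3.06, 3.06], [-0.37, 2.12], [-1.25, 1.32], [0.18, 2.47], [-1.1, 4.24], [0.23, 1.98], [-2.94, 2.94]. Speed limits (rad/s): [2.57, 2.57, 3.14, 3.14, 3.14, 3.14, 3.14].

### API

Orientations are given as [roll, pitch, yaw] about the fixed x, y, z axes, in that order (R = Rz(yaw) Ry(pitch) Rx(roll)).
In Python, from cell import manip gives the robot as it stands. The module is installed in compiled form; this text tells all that it offers.
- The arm moves only by the tool jog_arm, never from a script. Its argument "targets" is a list of rows, each a list of 3 entries, a list of its own where there are three numbers: the shift along the world's x, y, z in mm, then the turn about the world's z in rad, then the closure, from 0 (fully open) to 1 (shut). A call has 1 to 5 rows; each row shifts and turns the pose as measured when the row begins; what a row does not reach is not made up. A row lasts 1/10 s, in which the tool goes at most 50 mm and 8.59 degrees, less where a joint would pass 70% of its speed; a pose out of reach is approached as far as the arm can. A call is refused whole if a number of a shift passes 50 or a number of a turn 0.15, either way. A call with a gripper value outside its range is refused whole. The fingers move at their own pace and stop on an object; the grip force is fixed at half the most. Time passes only in rows, so rows that do not move let the fingers close. It gives the time, the measured TCP pose, the force and the opening at its end, in the units of the state.
- manip.read_state(): the state, without advancing time (a new reading comes with each control period).
- manip.capture(name): name is "scene" or "side" or "wrist"; returns a dict with "color" (420x560x3 uint8, red, green, blue), "mtx" (3x3 intrinsics, pixels), "T" (4x4, takes a point from camera to world coordinates). Camera axes: x right, y up, looking along -z (the intrinsics and any distortion apply to the point x, -y, -z); pixel columns grow to the right and rows downward; lengths in m; the calibration is good to about 2 mm. A picture is of the moment at which its call begins. There is no depth.
- manip.close_job(): hands the job in, once; it reports no verdict.
The state is a dict: "t": time; "joint_pos": joint angles; "joint_velocities": joint speeds; "joint_torque": joint torques, N m; "tcp_pos": TCP position; "orientation": TCP orientation; "wrist_force": force on the tool from outside, world axes, zero at the start; "wrist_torque": the same for the moment, N m; "width": finger opening in m.
Only numpy, scipy, OpenCV 4.12 (cv2) and the standard library are available. Lean on these libraries where they do the work, as an engineer would, in place of code of your own. Each camera call takes 0.05 s, during which the arm holds its last target. There are 200 camera calls.

## Working session

There is one attempt and no reset: what is moved stays moved. The work goes in short steps, Python scripts to look and compute and a tool call to move; the robot and the scene stay as the last step left them, time stands still between calls to the robot, and variables do not carry over. Pictures are saved under pics/ and viewed, on a budget of 10 in all, crops included, one or two more only if the job needs it, and the job is handed in when it is done.

Besides the shell and the picture viewer there is one more tool, called after "Emit:" as a command line: name --argument value ..., lists and objects as JSON in quotes. jog_arm: Moves the arm, as the interface text tells. Its arguments: {"type":"object","properties":{"targets":{"type":"array"}},"required":["targets"]}

```bash
mkdir -p pics; cat > h.py <<'E'
import numpy as np, cv2
from cell import manip
def grab(n,f=None):
    c=manip.capture(n)
    if f: cv2.imwrite('pics/'+f,cv2.cvtColor(c['color'],cv2.COLOR_RGB2BGR))
    np.savez('last_%s.npz'%n,**c); return c
def ray(c,u,v):
    d=np.linalg.inv(c['mtx'])@np.array([u,v,1.]); d=np.array([d[0],-d[1],-d[2]])
    return c['T'][:3,3], c['T'][:3,:3]@d
def onz(c,u,v,z):
    o,d=ray(c,u,v); return o+d*(z-o[2])/d[2]
def proj(c,P):
    p=np.linalg.inv(c['T'])@np.append(P,1); q=c['mtx']@np.array([p[0],-p[1],-p[2]]); return q[:2]/q[2]
def tri(c1,p1,c2,p2):
    o1,d1=ray(c1,*p1);o2,d2=ray(c2,*p2); A=np.stack([d1,-d2],1); s=np.linalg.lstsq(A,o2-o1,rcond=None)[0]
    a=o1+s[0]*d1;b=o2+s[1]*d2; return (a+b)/2,np.linalg.norm(a-b)
E
python3 - <<'E'
from h import *
s=manip.read_state(); print({k:np.round(v,3) for k,v in s.items()}, manip.nose_length)
a=[]
for n in('scene','side','wrist'):
    c=grab(n); a.append(c['color']); print(n,c['T'].round(3).tolist(),c['mtx'].round(1).tolist(), [k for k in c])
im=np.hstack(a[:2]); cv2.imwrite('pics/a1.png',cv2.cvtColor(a[0],cv2.COLOR_RGB2BGR)); cv2.imwrite('pics/a2.png',cv2.cvtColor(a[1],cv2.COLOR_RGB2BGR))
E
```

```text
{'t': np.float64(0.0), 'joint_pos': array([-1.376,  0.629,  0.038,  1.518, -0.027,  0.996, -0.02 ]), 'joint_velocities': array([ 0.001,  0.002, -0.002, -0.   , -0.   , -0.   , -0.001]), 'joint_torque': array([ 0.0000e+00, -5.4971e+01,  1.1430e+00, -1.8664e+01, -5.2000e-02,
        2.3000e-02,  0.0000e+00]), 'tcp_pos': array([0.167, 0.628, 0.404]), 'orientation': array([-3.14 ,  0.   ,  2.881]), 'wrist_force': array([0.17 , 0.033, 0.205]), 'wrist_torque': array([ 0.017, -0.046,  0.011]), 'width': np.float64(0.094)} 0.1992
scene [[0.879, 0.358, -0.316, 0.124], [-0.477, 0.677, -0.561, -0.796], [0.013, 0.643, 0.765, 1.256], [0.0, 0.0, 0.0, 1.0]] [[486.6, 0.0, 275.5], [0.0, 486.6, 205.3], [0.0, 0.0, 1.0]] ['color', 'mtx', 'T']
side [[0.88, 0.221, -0.42, -0.106], [-0.474, 0.385, -0.792, -1.242], [-0.014, 0.896, 0.443, 0.818], [0.0, 0.0, 0.0, 1.0]] [[491.4, 0.0, 288.3], [0.0, 491.4, 211.4], [0.0, 0.0, 1.0]] ['color', 'mtx', 'T']
wrist [[0.257, -0.939, -0.23, 0.101], [0.966, 0.25, 0.062, 0.646], [-0.0, -0.238, 0.971, 0.383], [0.0, 0.0, 0.0, 1.0]] [[299.8, 0.0, 276.3], [0.0, 299.8, 209.6], [0.0, 0.0, 1.0]] ['color', 'mtx', 'T']
```

View pics/a1.png

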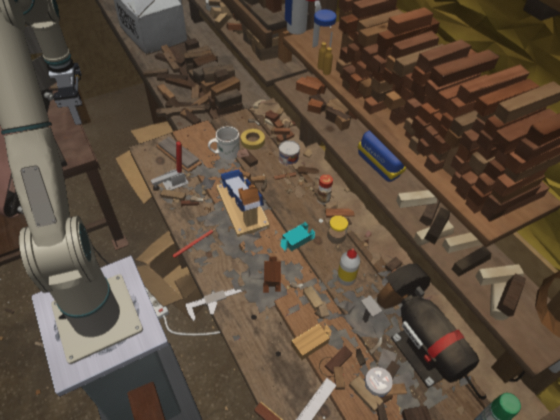

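View pics/a2.png

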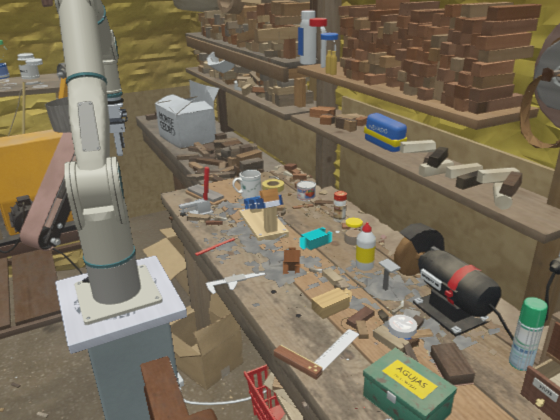

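```bash
python3 - <<'E'
from h import *
c=dict(np.load('last_scene.npz')); s=dict(np.load('last_side.npz'))
for n,u,v in(('jig',243,203),('dark',272,274),('turq',297,236),('pale',311,338),('mug',228,148),('glue',348,278)): print(n,onz(c,u,v,.02).round(3))
f=lambda i,x,y,w,h,k:cv2.resize(i[y:y+h,x:x+w,::-1],None,fx=k,fy=k,interpolation=cv2.INTER_CUBIC)
a=f(c['color'],205,120,160,120,5)
b=f(c['color'],240,210,120,90,400/120); d=f(c['color'],265,300,100,75,4)
e=f(s['color'],220,160,120,90,400/120); g=f(s['color'],270,230,100,75,4)
cv2.imwrite('pics/b1.png',a)
cv2.imwrite('pics/b2.png',np.vstack([np.hstack([b,d]),np.hstack([e,g])]))
E
```

```text
jig [0.543 0.169 0.02 ]
dark [ 0.497 -0.119  0.02 ]
turq [ 0.633 -0.033  0.02 ]
pale [ 0.495 -0.347  0.02 ]
mug [0.61  0.433 0.02 ]
glue [ 0.689 -0.237  0.02 ]
```

View pics/b2.png

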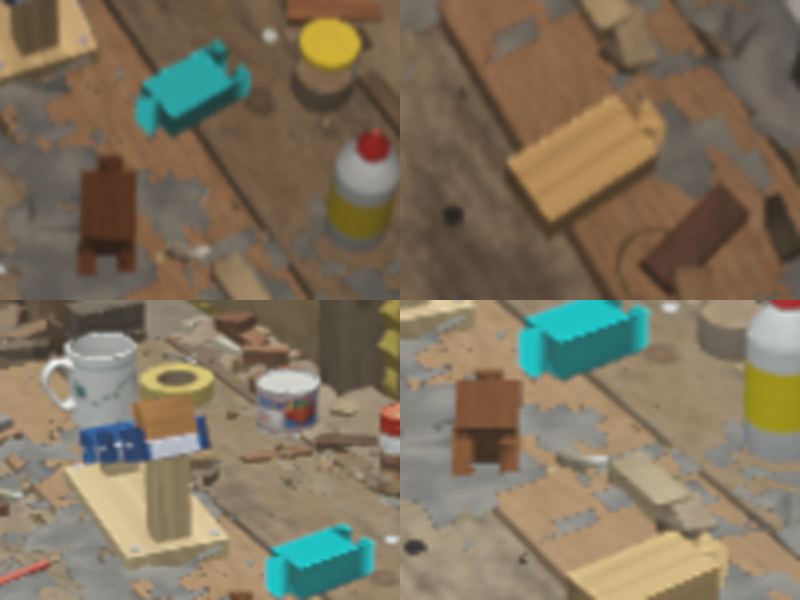

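The dark block is at scene px (272,274): brown, with a notch at the near end and the tab away. The turquoise look-alike at (297,236) is the decoy. The pale block is at (311,338) with its tab to the upper right. The jig is at (243,203), with its brown top piece at the right (-y) end. Next I move over the jig to look from close up.

Emit:
jog_arm --targets '[[[35,-35,0],-0.13,0],[[35,-35,0],-0.13,0],[[35,-35,0],-0.13,0],[[35,-35,0],-0.13,0],[[35,-35,0],-0.13,0]]'

```text
t: 0.65
tcp_pos: [0.3377, 0.4529, 0.4018]
orientation: [-3.14, -0.007, 2.223]
wrist_force: [0.5, 0.4, -0.7]
width: 0.0939
```

Emit:
jog_arm --targets '[[[30,-40,10],-0.13,0],[[30,-40,10],-0.13,0],[[30,-40,0],-0.13,0],[[30,-40,0],-0.13,0],[[30,-40,0],-0.13,0]]'

```text
t: 1.15
tcp_pos: [0.4858, 0.2536, 0.4212]
orientation: [-3.14, -0.007, 1.546]
wrist_force: [0.3, 0.6, 0.0]
width: 0.0942
```

Emit:
jog_arm --targets '[[[10,-30,0],0,0],[[10,-30,0],0,0],[[0,-30,0],0,0],[[0,0,0],0,0]]'

```text
t: 1.55
tcp_pos: [0.5101, 0.152, 0.4211]
orientation: [3.14, -0.002, 1.53]
wrist_force: [0.1, 0.3, 0.5]
width: 0.0938
```

```bash
python3 - <<'E'
from h import *
c=grab('wrist')
cv2.imwrite('pics/w1.png',cv2.resize(c['color'][:,:,::-1],(800,600),interpolation=cv2.INTER_CUBIC)); print(c['T'].round(3))
E
```

```text
[[ 0.999  0.04   0.008  0.513]
 [-0.04   0.971  0.235  0.221]
 [ 0.002 -0.235  0.972  0.4  ]
 [ 0.     0.     0.     1.   ]]
```

View pics/w1.png

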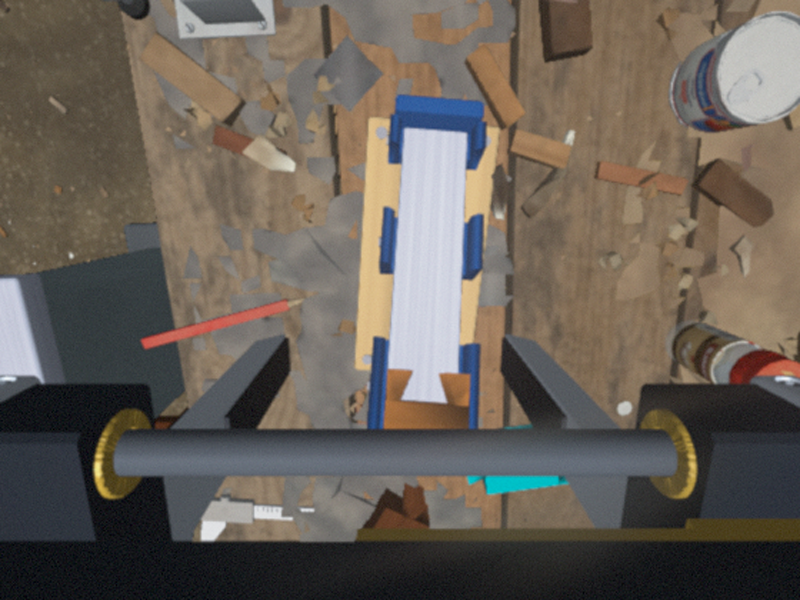

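The wrist view shows the jig: stop foot near (435,128), bed running down to the brown piece's front (bottom near row 370, top near row 402). I'll enlarge it to pick corners.

```bash
python3 - <<'E'
from h import *
c=dict(np.load('last_wrist.npz'))['color'][:,:,::-1]
f=lambda y:cv2.resize(c[y:y+125,255:355],None,fx=4,fy=4,interpolation=cv2.INTER_LANCZOS4)
im=np.hstack([f(60),f(185)])
for k in range(0,800,40): cv2.line(im,(k,0),(k,5 if k%200 else 12),(0,255,255),1)
for k in range(0,500,40): cv2.line(im,(0,k),(5 if k%200 else 12,k),(0,255,255),1); cv2.line(im,(400,k),(405,k),(0,255,255),1)
cv2.imwrite('pics/w2.png',im)
E
```

```text
(no output)
```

View pics/w2.png

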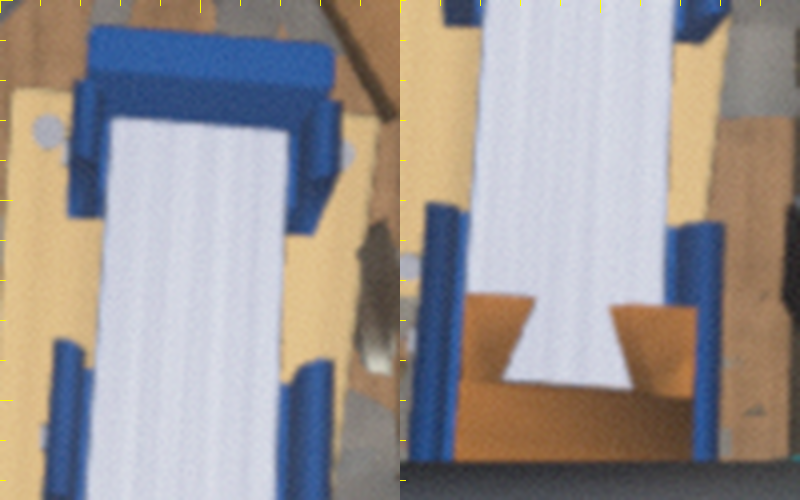

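```bash
python3 - <<'E'
from h import *
from scipy.optimize import least_squares
c=dict(np.load('last_wrist.npz'))
L=lambda x,y:(255+x/4,60+y/4); R=lambda x,y:(255+(x-400)/4,185+y/4)
obs=[((-47.5,-25,0),L(110,118)),((-47.5,25,0),L(288,131)),((140,-25,0),R(468,294)),((140,25,0),R(665,303)),((140,-25,40),R(457,381)),((140,25,40),R(693,398)),
((159,-15.7,0),R(503,380)),((159,15.7,0),R(633,388)),((140,-9,0),R(535,297)),((140,9,0),R(612,303)),((-47.5,0,22),L(212,80))]
a=np.radians(25)
def W(p,P):
    s,w,h=np.array(P)/1000.; h=h-.02; g=p[3]
    ex=np.array([np.cos(a)*np.cos(g),np.cos(a)*np.sin(g),np.sin(a)]); ey=np.array([-np.sin(g),np.cos(g),0]); ez=np.cross(ex,ey)
    return p[:3]+s*ex+w*ey+h*ez
def res(p): return np.concatenate([proj(c,W(p,P))-q for P,q in obs])
r=least_squares(res,[.53,.23,.08,-1.57],loss='soft_l1',x_scale=[.1,.1,.1,1]); print('lower_seat',r.x.round(4)); print(res(r.x).reshape(-1,2).round(1).tolist())
J=r.jac; print('sig',np.sqrt(np.diag(np.linalg.inv(J.T@J))).round(4))
p=r.x
print('upper',W(p,(92.5,0,20)).round(4),'bed low end z',W(p,(-47.5,0,0)))
for n in('scene','side'):
    d=dict(np.load(f'last_{n}.npz')); print(n,[proj(d,W(p,P)).round(1).tolist() for P in((140,-25,40),(140,25,40),(140,0,40),(-47.5,0,22))])
    I=d['color']; x,y=proj(d,W(p,(100,0,20))).astype(int)
    im=cv2.resize(I[y-50:y+50,x-66:x+66,::-1],None,fx=6,fy=6,interpolation=cv2.INTER_CUBIC)
    for P in((140,-25,40),(140,25,40),(-47.5,-25,0),(-47.5,25,0),(140,25,0)):
        q=((proj(d,W(p,P))-[x-66,y-50]+.5)*6).astype(int); cv2.circle(im,tuple(map(int,q)),5,(0,0,255),1)
    cv2.imwrite(f'pics/j_{n}.png',im)
np.save('jig.npy',p)
a=[cv2.imread(f'pics/j_{n}.png') for n in('scene','side')]; cv2.imwrite('pics/j.png',cv2.resize(np.vstack([x[:420] for x in a]),None,fx=.7,fy=.7))
E
```

```text
lower_seat [ 0.5435  0.2353  0.081  -1.6781]
[[0.1, 0.4], [0.1, 0.3], [0.1, 1.0], [0.9, 1.8], [3.5, -22.3], [2.1, -23.0], [-0.4, -0.4], [-1.1, -0.4], [-0.6, 1.2], [-1.9, 0.8], [-0.5, -0.7]]
sig [0.0005 0.0006 0.0015 0.0048]
upper [0.5346 0.1519 0.1201] bed low end z [0.54724413 0.2696984  0.04283483]
scene [[237.4, 188.6], [252.9, 184.1], [245.2, 186.3], [229.7, 172.4]]
side [[258.6, 190.9], [272.7, 188.4], [265.7, 189.7], [251.7, 197.1]]
```

View pics/j.png

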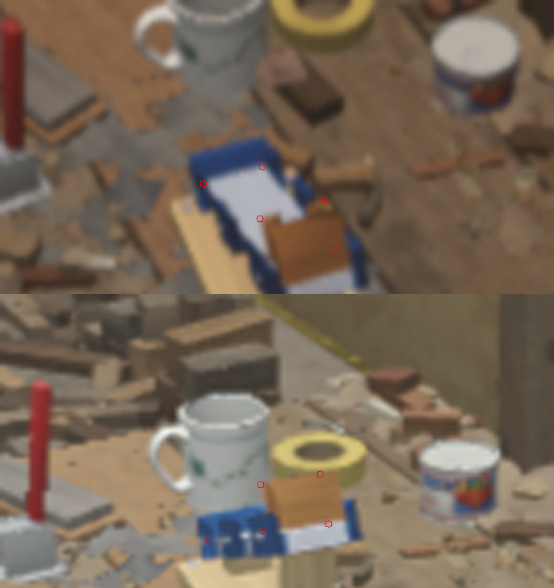

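```bash
cat >> h.py <<'E'
a25=np.radians(25)
def W(p,P):
    s,w,h=np.array(P)/1000.; h=h-.02; g=p[3]
    ex=np.array([np.cos(a25)*np.cos(g),np.cos(a25)*np.sin(g),np.sin(a25)]); ey=np.array([-np.sin(g),np.cos(g),0]); ez=np.cross(ex,ey)
    return p[:3]+s*ex+w*ey+h*ez
E
python3 - <<'E'
from h import *
from scipy.optimize import least_squares
c=dict(np.load('last_wrist.npz'))
L=lambda x,y:(255+x/4-.4,60+y/4-.4); R=lambda x,y:(255+(x-400)/4-.4,185+y/4-.4)
obs=[((-47.5,-25,0),L(110,118)),((-47.5,25,0),L(288,131)),((140,-25,40),R(466,294)),((140,25,40),R(697,308)),((159,-25,40),R(457,381)),((159,25,40),R(693,398)),
((159,-14.5,40),R(503,380)),((159,14.5,40),R(633,388)),((140,-9,40),R(535,297)),((140,9,40),R(612,303)),((-47.5,0,22),L(212,80))]
def res(p): return np.concatenate([proj(c,W(p,P))-q for P,q in obs])
r=least_squares(res,[.53,.23,.08,-1.57],loss='soft_l1',x_scale=[.1,.1,.1,1]); p=r.x; print('lower_seat',p.round(4)); print(res(p).reshape(-1,2).round(1).tolist())
J=r.jac; print('sig',np.sqrt(np.diag(np.linalg.inv(J.T@J))).round(4))
print('upper',W(p,(92.5,0,20)).round(4),'foot',W(p,(-47.5,0,0)).round(4),'top edge',W(p,(140,0,40)).round(4))
for n in('scene','side'):
    d=dict(np.load(f'last_{n}.npz')); print(n,[proj(d,W(p,P)).round(1).tolist() for P in((140,-25,40),(140,25,40),(-47.5,-25,0),(-47.5,25,0))])
np.save('jig.npy',p)
E
```

```text
lower_seat [ 0.5427  0.2356  0.0811 -1.6904]
[[0.2, 0.2], [0.1, 0.8], [-0.9, -0.9], [-1.1, -0.2], [-0.3, -0.1], [-0.9, -0.2], [0.5, 1.0], [1.9, 1.4], [0.3, -0.3], [1.8, -0.3], [-0.4, -0.6]]
sig [0.0005 0.0005 0.0013 0.0046]
upper [0.5327 0.1524 0.1202] foot [0.5469 0.27   0.0429] top edge [0.5286 0.1181 0.1584]
scene [[236.7, 188.7], [252.2, 184.3], [223.8, 180.2], [237.8, 176.3]]
side [[257.9, 191.0], [272.1, 188.6], [246.1, 204.1], [259.0, 201.9]]
```

Emit:
jog_arm --targets '[[[0,-45,0],0,0],[[0,-45,0],0,0],[[0,-45,0],0,0],[[0,-45,0],0,0],[[0,-45,0],0,0]]'

```text
t: 2.1
tcp_pos: [0.5106, -0.0619, 0.4196]
orientation: [3.14, -0.012, 1.559]
wrist_force: [0.9, 0.4, -0.1]
width: 0.0943
```

Emit:
jog_arm --targets '[[[0,-45,0],0,0],[[0,-45,0],0,0],[[0,-35,0],0,0],[[0,0,0],0,0]]'

```text
t: 2.5
tcp_pos: [0.5117, -0.1922, 0.4196]
orientation: [3.138, -0.011, 1.56]
wrist_force: [-0.3, 0.4, -0.5]
width: 0.0943
```

```bash
python3 - <<'E'
from h import *
print(manip.read_state()['tcp_pos'])
c=grab('wrist')
cv2.imwrite('pics/w3.png',cv2.resize(c['color'][:,:,::-1],(800,600),interpolation=cv2.INTER_CUBIC))
E
```

```text
[ 0.5116516  -0.19223484  0.41956774]
```

View pics/w3.png

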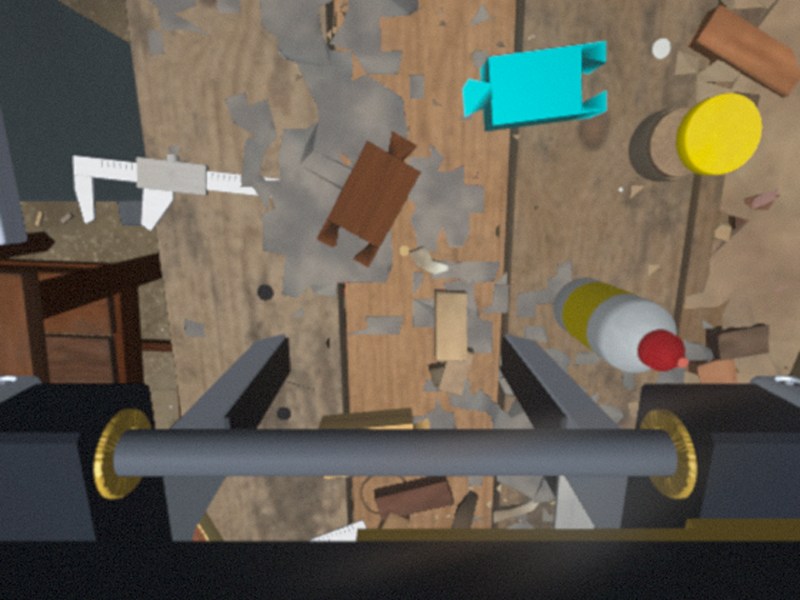

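The dark block is at wrist px (370,190) of 800x600, tab to the upper right at (403,147) and notch at the lower left. The turquoise one at (540,85) is the decoy. The pale block at (370,430) is mostly hidden by the gripper bar. I back off in +y to see both.

Emit:
jog_arm --targets '[[[-10,45,0],0,0],[[-10,45,0],0,0],[[0,0,0],0,0],[[0,0,0],0,0]]'

```text
t: 2.95
tcp_pos: [0.4928, -0.0887, 0.4181]
orientation: [3.139, -0.018, 1.573]
wrist_force: [-0.9, -0.4, 0.6]
width: 0.0938
```

```bash
python3 - <<'E'
from h import *
s=manip.read_state(); print(s['tcp_pos'].round(4),s['orientation'].round(3),s['joint_pos'].round(3))
c=grab('wrist')
hsv=cv2.cvtColor(c['color'],cv2.COLOR_RGB2HSV)
I=c['color'][:,:,::-1]
cv2.imwrite('pics/w4.png',np.hstack([cv2.resize(I[120:220,220:320],None,fx=4,fy=4,interpolation=cv2.INTER_CUBIC),cv2.resize(I[200:300,220:320],None,fx=4,fy=4,interpolation=cv2.INTER_CUBIC)]))
for n,z in(('dark',(0,0)),('pale',(0,0))):
    pass
E
```

```text
[ 0.4928 -0.0887  0.4181] [ 3.139 -0.018  1.573] [-0.177  0.427  0.432  1.917 -0.258  0.851  0.395]
```

View pics/w4.png

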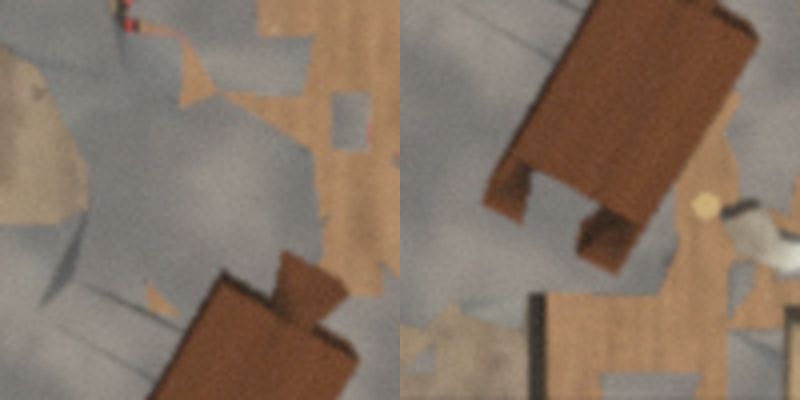

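```bash
python3 - <<'E'
from h import *
c=dict(np.load('last_wrist.npz'))
P=[onz(c,u-.1,v-.1,.04)[:2] for u,v in((274.5,190.5),(308,211.2),(273.75,268),(241.25,251.2))]
A,B,C,D=P; print(np.round(P,4))
for x,y in((A,B),(B,C),(C,D),(D,A)): print(round(np.linalg.norm(x-y)*1000,1))
d=(A+B-C-D); print('centre',((A+B+C+D)/4).round(4),'yaw',np.arctan2(d[1],d[0]),'perp',np.arctan2(*(B-A)[::-1])+np.pi/2)
E
```

```text
[[ 0.4911 -0.0757]
 [ 0.5322 -0.1013]
 [ 0.4903 -0.176 ]
 [ 0.4492 -0.1534]]
48.4
85.7
46.9
88.2
centre [ 0.4907 -0.1266] yaw 1.0677831502077602 perp 1.0149314542120085
```

Emit:
jog_arm --targets '[[[0,-45,0],0.15,0],[[0,-45,0],0.15,0],[[0,-45,0],0.15,0],[[0,-45,0],0.15,0],[[0,-30,0],0.15,0]]'

```text
t: 3.5
tcp_pos: [0.496, -0.2969, 0.4172]
orientation: [3.139, -0.023, 2.32]
wrist_force: [1.0, 0.9, -0.1]
width: 0.0939
```

Emit:
jog_arm --targets '[[[0,0,0],0.1,0],[[0,0,0],0,0]]'

```text
t: 3.7
tcp_pos: [0.4945, -0.3042, 0.4167]
orientation: [-3.142, -0.021, 2.416]
wrist_force: [0.1, 0.8, 0.4]
width: 0.094
```

```bash
python3 - <<'E'
from h import *
s=manip.read_state(); print(s['tcp_pos'].round(4),s['orientation'].round(3),s['joint_pos'].round(3))
c=grab('wrist')
cv2.imwrite('pics/w5.png',cv2.resize(c['color'][60:330,:,::-1],(800,386),interpolation=cv2.INTER_CUBIC))
print('expect pale at',proj(c,np.array([.495,-.347,.04])))
hsv=cv2.cvtColor(c['color'],cv2.COLOR_RGB2HSV)
E
```

```text
[ 0.4945 -0.3042  0.4167] [-3.142 -0.021  2.416] [ 0.371  0.526  0.207  1.697 -0.131  0.952  1.474]
expect pale at [250.22583254 224.60355999]
```

View pics/w5.png

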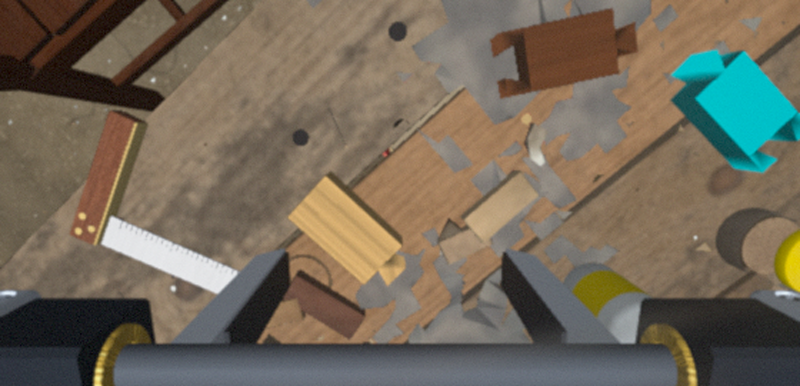

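```bash
cat > blk.py <<'E'
from h import *
def block(c,u,v,z=.04,tol=45,er=7):
    I=cv2.GaussianBlur(c['color'],(3,3),0); m=np.zeros((422,562),np.uint8)
    I2=I.copy(); t=tol
    cv2.floodFill(I2,m,(int(u),int(v)),(255,0,255),(t,)*3,(t,)*3,cv2.FLOODFILL_FIXED_RANGE|8)
    m=m[1:-1,1:-1]*255
    m=cv2.morphologyEx(m,cv2.MORPH_CLOSE,np.ones((3,3)))
    b=cv2.morphologyEx(m,cv2.MORPH_OPEN,cv2.getStructuringElement(cv2.MORPH_ELLIPSE,(2*er+1,)*2)) # drops tab / prongs
    k=max(cv2.findContours(b,0,2)[0],key=cv2.contourArea)[:,0]
    P=np.array([onz(c,x,y,z)[:2] for x,y in k]).astype(np.float32)*1000
    r=cv2.minAreaRect(P); return m,b,k,r
E
python3 - <<'E'
from blk import *
c=dict(np.load('last_wrist.npz')); 
for n,u,v in(('pale',238,222),('dark',398,95)):
  for tol in(20,30,40):
    m,b,k,r=block(c,u,v,tol=tol); print(n,tol,(m>0).sum(),(b>0).sum(),np.round(r[0],1),np.round(r[1],1),round(r[2],1))
    k2=max(cv2.findContours(m,0,2)[0],key=cv2.contourArea); q=cv2.approxPolyDP(k2,2.5,True)[:,0]
    print([ (onz(c,x,y,.04)[:2]*1000).round(0).astype(int).tolist() for x,y in q])
print(c['color'][222,238],c['color'][95,398])
E
```

```text
pale 20 2824 2641 [ 485.8 -352.9] [89.3 48.4] 5.1
[[439, -334], [446, -380], [529, -373], [531, -355], [545, -357], [541, -337], [536, -347], [527, -347], [527, -326]]
pale 30 2922 2697 [ 486.1 -352.8] [90.5 49.3] 4.5
[[439, -334], [444, -380], [528, -374], [532, -356], [546, -356], [539, -333], [535, -334], [537, -343], [527, -347], [526, -325]]
pale 40 3040 2792 [ 486.3 -353.2] [91.9 50.2] 5.1
[[439, -335], [445, -381], [522, -374], [527, -382], [531, -372], [530, -357], [546, -358], [544, -338], [535, -332], [536, -343], [530, -347], [526, -325]]
dark 20 3383 2806 [ 496.9 -116.9] [75.7 48.5] 60.4
[[512, -72], [505, -84], [493, -79], [489, -82], [448, -157], [448, -161], [458, -166], [461, -151], [454, -147], [463, -140], [495, -160], [494, -166], [490, -170], [486, -165], [476, -176], [486, -182], [533, -101], [524, -96], [529, -81]]
dark 30 3621 3086 [ 499.2 -112.7] [86.8 49.3] 60.8
[[511, -71], [505, -84], [492, -78], [448, -155], [447, -161], [457, -167], [460, -154], [464, -151], [468, -154], [457, -147], [462, -141], [486, -154], [494, -161], [488, -164], [482, -160], [485, -165], [476, -175], [485, -182], [533, -102], [524, -95], [530, -80]]
dark 40 3844 3237 [ 499.1 -113.1] [88.1 50.4] 59.9
[[512, -70], [506, -83], [492, -78], [489, -81], [447, -156], [447, -162], [457, -167], [463, -152], [485, -165], [475, -177], [485, -182], [534, -102], [525, -95], [531, -81]]
[208 167 106] [103  68  46]
```

```bash
cat >> h.py <<'E'
from scipy.spatial.transform import Rotation as Ro
def gp(yaw=None):
    s=manip.read_state(); o=np.array(s['orientation']); 
    if yaw is not None: o[2]=yaw
    return s['tcp_pos']+Ro.from_euler('xyz',o).apply([0,0,.18]), s
def todo(target,yaw):
    g,s=gp(yaw); dy=(yaw-s['orientation'][2]+np.pi)%(2*np.pi)-np.pi
    print('shift mm',((np.array(target)-g)*1000).round(1),'turn',round(dy,3),'| g',g.round(4),'rpy',s['orientation'].round(3),'w',round(float(s['width']),4),'F',s['wrist_force'].round(1),'q',s['joint_pos'].round(2),'t',round(float(s['t']),2))
E
python3 - <<'E'
from h import *
c=dict(np.load('last_wrist.npz'))
print([onz(c,u/1.4286,60+v/1.4286,.01)[:2].round(3).tolist() for u,v in((300,270),(365,325),(300,300))])
todo([.485,-.353,.024],3.227)
E
```

```text
[[0.488, -0.419], [0.572, -0.411], [0.51, -0.44]]
shift mm [  -5.7  -48.1 -212.8] turn 0.813 | g [ 0.4907 -0.3049  0.2368] rpy [-3.141 -0.02   2.414] w 0.0938 F [-0.  -0.9  0.3] q [ 0.37  0.53  0.21  1.7  -0.13  0.95  1.47] t 3.75
```

Emit:
jog_arm --targets '[[[-1,-12,0],0.14,0.3],[[-1,-12,0],0.14,0.3],[[-1,-12,0],0.14,0.3],[[-1,-12,0],0.14,0.3],[[0,0,0],0.14,0.3]]'

```text
t: 4.25
tcp_pos: [0.4923, -0.3494, 0.4163]
orientation: [3.141, -0.023, 3.133]
wrist_force: [0.4, -0.1, -0.5]
width: 0.0661
```

Emit:
jog_arm --targets '[[[0,0,-40],0.11,0.3],[[0,0,-40],0,0.3],[[0,0,-40],0,0.3],[[0,0,0],0,0.3]]'

```text
t: 4.65
tcp_pos: [0.4943, -0.3467, 0.2952]
orientation: [-3.14, -0.017, -3.038]
wrist_force: [-0.3, 0.1, 0.1]
width: 0.0662
```

```bash
python3 - <<'E'
from h import *
todo([.485,-.353,.024],3.227)
E
```

```text
shift mm [ -6.3  -5.7 -91.2] turn -0.018 | g [ 0.4913 -0.3473  0.1152] rpy [-3.14  -0.017 -3.038] w 0.0662 F [-0.3  0.1  0.1] q [ 0.57  0.7  -0.01  1.74  0.03  0.71  2.21] t 4.65
```

Emit:
jog_arm --targets '[[[-3,-3,-25],-0.018,0.3],[[-3,-2,-25],0,0.3],[[0,0,-20],0,0.3],[[0,0,0],0,0.3]]'

```text
t: 5.05
tcp_pos: [0.4922, -0.3505, 0.2292]
orientation: [-3.136, -0.012, -3.059]
wrist_force: [0.1, 0.5, 0.1]
width: 0.0656
```

```bash
python3 - <<'E'
from h import *
todo([.485,-.353,.024],3.227)
E
```

```text
shift mm [ -5.2  -1.2 -25.2] turn 0.003 | g [ 0.4902 -0.3518  0.0492] rpy [-3.136 -0.012 -3.059] w 0.0656 F [0.1 0.5 0.1] q [ 0.57  0.79 -0.    1.78  0.03  0.57  2.2 ] t 5.05
```

Emit:
jog_arm --targets '[[[-5,-1,0],0,0.3],[[-3,0,-12],0,0.3],[[-2,0,-12],0,0.3],[[-1,0,-3],0,0.3],[[0,0,0],0,0.3]]'

```text
t: 5.55
tcp_pos: [0.4829, -0.3522, 0.2064]
orientation: [-3.13, -0.005, -3.06]
wrist_force: [0.3, -0.1, -1.1]
width: 0.0656
```

```bash
python3 - <<'E'
from h import *
todo([.485,-.353,.024],3.227)
E
```

```text
shift mm [ 2.8  1.4 -2.4] turn 0.004 | g [ 0.4822 -0.3544  0.0264] rpy [-3.13  -0.005 -3.06 ] w 0.0656 F [ 0.3 -0.1 -1.1] q [ 0.58  0.82 -0.    1.81  0.03  0.51  2.2 ] t 5.55
```

Emit:
jog_arm --targets '[[[3,1,-2],0,0.3],[[0,0,0],0,0.6],[[0,0,0],0,0.9],[[0,0,0],0,0.9],[[0,0,0],0,0.9]]'

```text
t: 6.05
tcp_pos: [0.4866, -0.3512, 0.2046]
orientation: [-3.129, -0.004, -3.06]
wrist_force: [-0.3, -0.1, -1.1]
width: 0.0497
```

Emit:
jog_arm --targets '[[[0,0,0],0,0.9],[[0,0,10],0,0.9],[[0,0,20],0,0.9],[[0,0,40],0,0.9],[[0,0,40],0,0.9]]'

```text
t: 6.55
tcp_pos: [0.4841, -0.3494, 0.3136]
orientation: [-3.137, -0.014, -3.06]
wrist_force: [0.6, -0.6, -1.1]
width: 0.0501
```

```bash
python3 - <<'E'
from h import *
p=np.load('jig.npy')
todo(W(p,(3,0,85)),p[3]+np.pi)
E
```

```text
shift mm [ 62.  607.1   7.6] turn -1.772 | g [ 0.4837 -0.3469  0.1336] rpy [-3.137 -0.014 -3.06 ] w 0.0501 F [ 0.6 -0.6 -1.1] q [ 0.58  0.66 -0.01  1.75  0.02  0.73  2.21] t 6.55
```

Emit:
jog_arm --targets '[[[0,20,40],-0.13,0.9],[[0,35,40],-0.13,0.9],[[0,45,20],-0.13,0.9],[[5,45,0],-0.13,0.9],[[5,45,0],-0.13,0.9]]'

```text
t: 7.05
tcp_pos: [0.4915, -0.1645, 0.4252]
orientation: [-3.136, 0.004, 2.533]
wrist_force: [1.3, 0.6, -1.0]
width: 0.05
```

Emit:
jog_arm --targets '[[[5,45,0],-0.13,0.9],[[5,45,0],-0.13,0.9],[[5,45,0],-0.13,0.9],[[5,45,0],-0.13,0.9],[[5,45,0],-0.13,0.9]]'

```text
t: 7.55
tcp_pos: [0.5145, 0.0694, 0.4305]
orientation: [3.14, 0.005, 1.854]
wrist_force: [0.2, 0.9, -0.3]
width: 0.0499
```

Emit:
jog_arm --targets '[[[5,45,0],-0.13,0.9],[[5,45,0],-0.13,0.9],[[5,45,0],-0.13,0.9],[[0,10,0],-0.06,0.9],[[0,0,0],0,0.9]]'

```text
t: 8.05
tcp_pos: [0.5264, 0.2295, 0.4335]
orientation: [3.14, -0.002, 1.397]
wrist_force: [-0.6, -0.6, -1.8]
width: 0.0499
```

```bash
python3 - <<'E'
from h import *
p=np.load('jig.npy')
todo(W(p,(3,0,85)),p[3]+np.pi)
E
```

```text
shift mm [  18.9   30.4 -112.2] turn 0.055 | g [0.5268 0.2298 0.2535] rpy [ 3.140e+00 -2.000e-03  1.397e+00] w 0.0499 F [-0.6 -0.6 -1.8] q [-0.75  0.52  0.45  1.71 -0.27  0.97 -0.37] t 8.05
```

Emit:
jog_arm --targets '[[[10,15,-20],0.03,0.9],[[9,15,-30],0.025,0.9],[[0,0,-30],0,0.9],[[0,0,0],0,0.9]]'

```text
t: 8.45
tcp_pos: [0.5458, 0.2568, 0.3548]
orientation: [3.137, -0.004, 1.458]
wrist_force: [-0.6, 0.1, -1.3]
width: 0.0494
```

```bash
python3 - <<'E'
from h import *
p=np.load('jig.npy')
todo(W(p,(3,0,85)),p[3]+np.pi)
c=grab('wrist'); I=c['color'][:,:,::-1].copy()
I=cv2.resize(I,(800,600),interpolation=cv2.INTER_CUBIC)
for P in((-47.5,-25,0),(-47.5,25,0),(0,-25,0),(0,25,0),(140,-25,40),(140,25,40)):
    q=(proj(c,W(p,P))+.5)*800/560-.5; cv2.circle(I,tuple(int(x) for x in q),5,(0,0,255),1)
g,s=gp(); R=Ro.from_euler('xyz',s['orientation'])
for P in((-45,25),(-45,-25),(61,11),(45,25),(45,-25)): # block top corners if held level, block yaw = tool yaw - pi
    th=s['orientation'][2]-np.pi; w=g+np.array([np.cos(th)*P[0]-np.sin(th)*P[1],np.sin(th)*P[0]+np.cos(th)*P[1],20])/1000
    q=(proj(c,w)+.5)*800/560-.5; cv2.circle(I,tuple(int(x) for x in q),5,(0,255,0),1)
cv2.imwrite('pics/w6.png',I)
E
```

```text
shift mm [ -1.1   2.8 -33.5] turn -0.007 | g [0.5468 0.2574 0.1748] rpy [ 3.137 -0.004  1.458] w 0.0494 F [-0.6  0.1 -1.3] q [-0.73  0.65  0.39  1.72 -0.31  0.83 -0.31] t 8.45
```

View pics/w6.png

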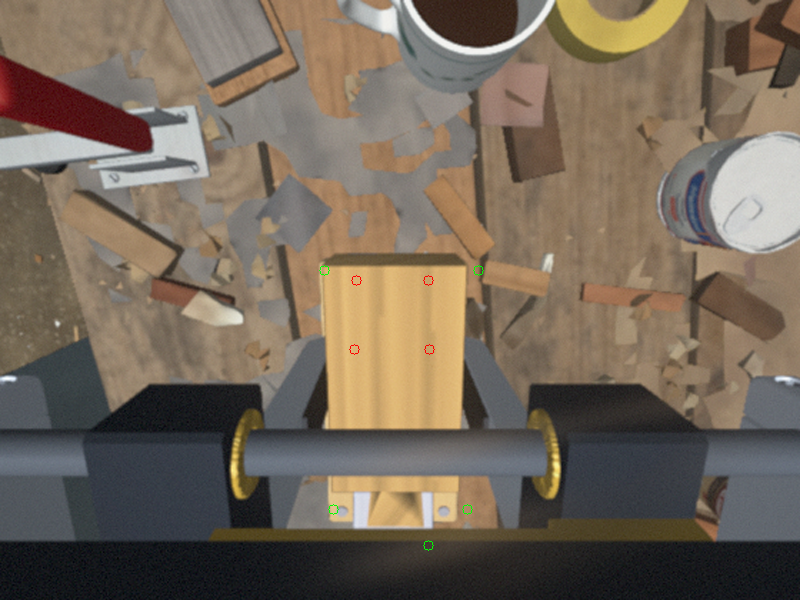

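```bash
python3 - <<'E'
from h import *
from scipy.optimize import least_squares
c=dict(np.load('last_wrist.npz')); g,s=gp(); th0=s['orientation'][2]-np.pi
obs=[((-45,-25),(322,265)),((-45,25),(467,263)),((45,-25),(330,490)),((45,25),(459,490))]
def res(q,full=True):
    th=th0+q[3]; t=q[4]; out=[]
    for (x,y),uv in obs:
        l=np.array([x*np.cos(t)-20*np.sin(t),y,x*np.sin(t)+20*np.cos(t)])/1000
        w=g+q[:3]+[np.cos(th)*l[0]-np.sin(th)*l[1],np.sin(th)*l[0]+np.cos(th)*l[1],l[2]]
        out.append(proj(c,w)-((np.array(uv)+.5)*.7-.5))
    return np.concatenate(out)
for f in(0,1):
    r=least_squares(lambda q:res(np.append(q,0) if not f else q),[0.]*(4+f)); print(r.x.round(4),res(np.append(r.x,[0]*(1-f))).round(1))
p=np.load('jig.npy'); todo(W(p,(3,0,85))+[.002,-.0025,.005],p[3]+np.pi)
E
```

```text
[-0.002   0.001  -0.0096  0.0028] [-0.1 -0.8 -0.2  0.4  0.9  0.4 -0.6  0. ]
[-0.002   0.0011 -0.0094  0.0028 -0.005 ] [-0.3 -0.7  0.   0.5  0.9  0.3 -0.6 -0. ]
shift mm [ -0.8  -0.1 -30.7] turn -0.006 | g [0.5484 0.2578 0.177 ] rpy [ 3.133 -0.006  1.457] w 0.0496 F [ 0.6  0.2 -0.9] q [-0.73  0.64  0.39  1.71 -0.31  0.84 -0.31] t 8.5
```

```bash
python3 - <<'E'
from h import *
p=np.load('jig.npy'); F=W(p,(3,0,25))+[.002,0,0]; print(F); todo(F,p[3]+np.pi)
E
```

```text
[0.544663   0.23503705 0.08686991]
shift mm [ -3.8 -22.8 -90.1] turn -0.006 | g [0.5484 0.2578 0.177 ] rpy [ 3.133 -0.006  1.457] w 0.0496 F [ 0.6  0.2 -0.9] q [-0.73  0.64  0.39  1.71 -0.31  0.84 -0.31] t 8.5
```

Emit:
jog_arm --targets '[[[-2,-12,-20],-0.005,0.9],[[-2,-11,-20],0,0.9],[[0,0,-10],0,0.9],[[0,0,0],0,0.9]]'

```text
t: 8.9
tcp_pos: [0.5457, 0.2303, 0.3139]
orientation: [3.124, -0.013, 1.45]
wrist_force: [-0.3, 0.1, -1.0]
width: 0.0502
```

```bash
python3 - <<'E'
from h import *
p=np.load('jig.npy'); F=W(p,(3,0,25))+[.002,0,0]; todo(F,p[3]+np.pi)
E
```

```text
shift mm [ -4.5   2.8 -47. ] turn 0.001 | g [0.5492 0.2322 0.1339] rpy [ 3.124 -0.013  1.45 ] w 0.0502 F [-0.3  0.1 -1. ] q [-0.67  0.68  0.36  1.79 -0.35  0.71 -0.25] t 8.9
```

Emit:
jog_arm --targets '[[[-5,3,-8],0,0.9],[[0,0,-8],0,0.9],[[0,0,-3],0,0.9],[[0,0,0],0,0.9]]'

```text
t: 9.3
tcp_pos: [0.5416, 0.2352, 0.2971]
orientation: [3.119, -0.017, 1.452]
wrist_force: [-0.8, 0.2, -1.6]
width: 0.0498
```

```bash
python3 - <<'E'
from h import *
p=np.load('jig.npy'); F=W(p,(3,0,25))+[.002,0,0]; todo(F,p[3]+np.pi)
E
```

```text
shift mm [ -1.4  -2.7 -30.3] turn -0.001 | g [0.546  0.2377 0.1172] rpy [ 3.119 -0.017  1.452] w 0.0498 F [-0.8  0.2 -1.6] q [-0.67  0.7   0.34  1.81 -0.36  0.67 -0.24] t 9.3
```

Emit:
jog_arm --targets '[[[-1,-3,-6],0,0.9],[[0,0,-6],0,0.9],[[0,0,0],0,0.9]]'

```text
t: 9.6
tcp_pos: [0.5415, 0.234, 0.2862]
orientation: [3.115, -0.021, 1.454]
wrist_force: [-0.1, -0.1, -1.0]
width: 0.0498
```

Emit:
jog_arm --targets '[[[0,0,-6],0,0.9],[[0,0,0],0,0.9]]'

```text
t: 9.8
tcp_pos: [0.5418, 0.2349, 0.2808]
orientation: [3.114, -0.024, 1.454]
wrist_force: [-0.5, 0.6, -0.2]
width: 0.0497
```

```bash
python3 - <<'E'
from h import *
p=np.load('jig.npy'); F=W(p,(3,0,25))+[.002,0,0]; todo(F,p[3]+np.pi)
E
```

```text
shift mm [ -2.6  -3.5 -14.1] turn -0.003 | g [0.5473 0.2385 0.1009] rpy [ 3.114 -0.024  1.454] w 0.0497 F [-0.5  0.6 -0.2] q [-0.66  0.72  0.32  1.82 -0.38  0.62 -0.22] t 9.8
```

Emit:
jog_arm --targets '[[[-2,-3,-5],0,0.9],[[0,0,0],0,0.9]]'

```text
t: 10.0
tcp_pos: [0.5408, 0.2339, 0.277]
orientation: [3.11, -0.029, 1.456]
wrist_force: [0.5, -0.6, -0.9]
width: 0.0499
```

```bash
python3 - <<'E'
from h import *
p=np.load('jig.npy'); F=W(p,(3,0,25))+[.002,0,0]; todo(F,p[3]+np.pi)
s=manip.read_state(); print(s['wrist_torque'].round(2))
c=grab('wrist')
I=c['color'].astype(int)
for u in(255,275,295): 
    print(u,[tuple(I[v,u]) for v in range(150,230,6)])
E
```

```text
shift mm [ -2.5  -3.3 -10.3] turn -0.005 | g [0.5472 0.2383 0.0972] rpy [ 3.11  -0.029  1.456] w 0.0499 F [ 0.5 -0.6 -0.9] q [-0.65  0.72  0.32  1.83 -0.38  0.61 -0.22] t 10.0
[-0.14  0.28 -0.04]
255 [(np.int64(161), np.int64(126), np.int64(92)), (np.int64(162), np.int64(125), np.int64(94)), (np.int64(161), np.int64(129), np.int64(95)), (np.int64(56), np.int64(100), np.int64(170)), (np.int64(63), np.int64(99), np.int64(165)), (np.int64(221), np.int64(180), np.int64(118)), (np.int64(221), np.int64(182), np.int64(115)), (np.int64(223), np.int64(185), np.int64(123)), (np.int64(222), np.int64(180), np.int64(119)), (np.int64(224), np.int64(182), np.int64(121)), (np.int64(223), np.int64(182), np.int64(118)), (np.int64(221), np.int64(183), np.int64(118)), (np.int64(223), np.int64(183), np.int64(118)), (np.int64(223), np.int64(185), np.int64(118))]
275 [(np.int64(144), np.int64(137), np.int64(129)), (np.int64(150), np.int64(143), np.int64(135)), (np.int64(155), np.int64(142), np.int64(136)), (np.int64(64), np.int64(105), np.int64(171)), (np.int64(69), np.int64(105), np.int64(168)), (np.int64
[... 373 characters left out ...]
t64(226), np.int64(188), np.int64(122))]
295 [(np.int64(129), np.int64(124), np.int64(120)), (np.int64(128), np.int64(120), np.int64(114)), (np.int64(177), np.int64(140), np.int64(104)), (np.int64(60), np.int64(101), np.int64(171)), (np.int64(56), np.int64(99), np.int64(158)), (np.int64(205), np.int64(167), np.int64(110)), (np.int64(207), np.int64(167), np.int64(112)), (np.int64(205), np.int64(168), np.int64(107)), (np.int64(209), np.int64(170), np.int64(111)), (np.int64(204), np.int64(168), np.int64(106)), (np.int64(206), np.int64(167), np.int64(107)), (np.int64(208), np.int64(170), np.int64(111)), (np.int64(207), np.int64(167), np.int64(110)), (np.int64(209), np.int64(171), np.int64(113))]
```

```bash
python3 - <<'E'
from h import *
c=dict(np.load('last_wrist.npz')); d=grab('side'); e=grab('scene'); p=np.load('jig.npy')
x,y=proj(d,W(p,(20,0,20))).astype(int); x2,y2=proj(e,W(p,(20,0,20))).astype(int)
f=lambda i,x,y,w,h:cv2.resize(i[y-h//2:y+h//2,x-w//2:x+w//2,::-1],(400,300),interpolation=cv2.INTER_CUBIC)
im=np.vstack([np.hstack([f(d['color'],x,y,80,60),f(e['color'],x2,y2,80,60)]),np.hstack([f(c['color'],275,220,200,150),f(c['color'],275,290,200,150)])])
cv2.imwrite('pics/m1.png',im)
E
```

```text
(no output)
```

View pics/m1.png

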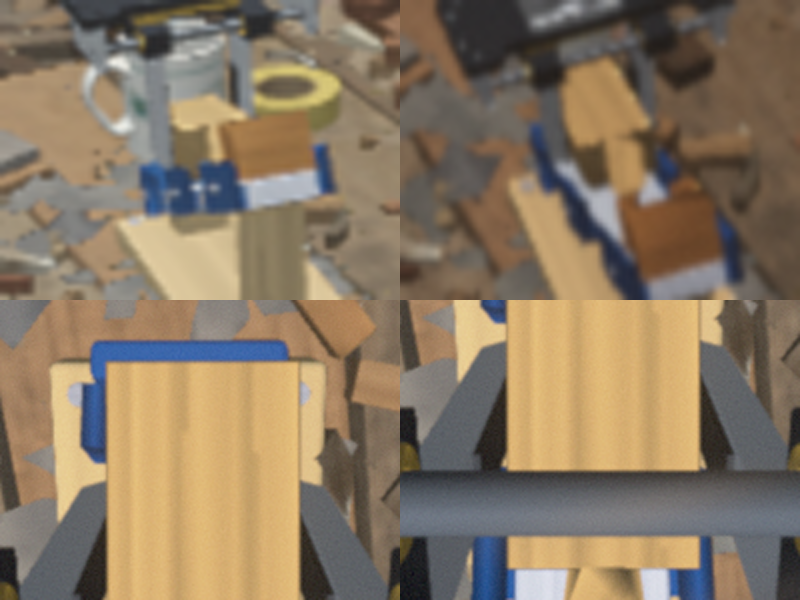

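The block is already tilting in the grip, with its tab end on the bed. It sits about 3 mm too far to +x of the guides (stop centre 191 against block centre 202 in the lower-left panel), which agrees with the computed shift. I continue down with that correction.

Emit:
jog_arm --targets '[[[-4,-3,-3],0,0.9],[[-1,-1,-3],0,0.9],[[0,0,0],0,0.9]]'

```text
t: 10.45
tcp_pos: [0.5385, 0.2323, 0.2735]
orientation: [3.1, -0.036, 1.458]
wrist_force: [-0.7, 1.3, 0.5]
width: 0.0497
```

```bash
python3 - <<'E'
from h import *
p=np.load('jig.npy'); F=W(p,(3,0,25))+[.002,0,0]; todo(F,p[3]+np.pi)
E
```

```text
shift mm [-2.1 -2.7 -6.9] turn -0.006 | g [0.5467 0.2378 0.0937] rpy [ 3.1   -0.036  1.458] w 0.0497 F [-0.7  1.3  0.5] q [-0.65  0.72  0.31  1.85 -0.39  0.58 -0.21] t 10.45
```

Emit:
jog_arm --targets '[[[-6,-5,0],0,0.9],[[0,0,0],0,0.9]]'

```text
t: 10.65
tcp_pos: [0.5337, 0.2289, 0.275]
orientation: [3.094, -0.04, 1.459]
wrist_force: [-1.0, 0.1, 1.0]
width: 0.0498
```

```bash
python3 - <<'E'
from h import *
p=np.load('jig.npy'); F=W(p,(3,0,25))+[.002,0,0]; todo(F,p[3]+np.pi)
E
```

```text
shift mm [ 1.6  0.  -8.5] turn -0.008 | g [0.5431 0.235  0.0953] rpy [ 3.094 -0.04   1.459] w 0.0498 F [-1.   0.1  1. ] q [-0.64  0.71  0.3   1.86 -0.39  0.56 -0.2 ] t 10.65
```

Emit:
jog_arm --targets '[[[0,-1,-5],0,0.9],[[0,-1,-4],0,0.9],[[0,0,0],0,0.9]]'

```text
t: 10.95
tcp_pos: [0.5337, 0.2284, 0.2676]
orientation: [3.09, -0.045, 1.461]
wrist_force: [1.1, 1.0, -0.0]
width: 0.0496
```

```bash
python3 - <<'E'
from h import *
p=np.load('jig.npy'); F=W(p,(3,0,25))+[.002,0,0]; todo(F,p[3]+np.pi)
E
```

```text
shift mm [ 0.8 -0.3 -1.1] turn -0.009 | g [0.5438 0.2353 0.088 ] rpy [ 3.09  -0.045  1.461] w 0.0496 F [ 1.1  1.  -0. ] q [-0.63  0.72  0.29  1.87 -0.4   0.54 -0.19] t 10.95
```

Emit:
jog_arm --targets '[[[0,-1,-4],0,0.9],[[0,0,0],0,0.9]]'

```text
t: 11.15
tcp_pos: [0.5337, 0.2278, 0.2643]
orientation: [3.089, -0.047, 1.461]
wrist_force: [-0.1, 1.1, 1.0]
width: 0.0499
```

Emit:
jog_arm --targets '[[[0,-1,-4],0,0.9],[[0,0,0],0,0.9]]'

```text
t: 11.35
tcp_pos: [0.533, 0.2273, 0.2619]
orientation: [3.091, -0.049, 1.46]
wrist_force: [-1.8, 1.6, -1.7]
width: 0.05
```

```bash
python3 - <<'E'
from h import *
p=np.load('jig.npy'); F=W(p,(3,0,25))+[.002,0,0]; todo(F,p[3]+np.pi)
c=grab('wrist'); d=grab('side'); e=grab('scene')
x,y=proj(d,W(p,(20,0,20))).astype(int); x2,y2=proj(e,W(p,(20,0,20))).astype(int)
f=lambda i,x,y,w,h:cv2.resize(i[y-h//2:y+h//2,x-w//2:x+w//2,::-1],(400,300),interpolation=cv2.INTER_CUBIC)
im=np.vstack([np.hstack([f(d['color'],x,y,80,60),f(e['color'],x2,y2,80,60)]),np.hstack([f(c['color'],275,220,200,150),f(c['color'],275,290,200,150)])])
cv2.imwrite('pics/m2.png',im)
E
```

```text
shift mm [1.6 0.  4.5] turn -0.009 | g [0.5431 0.235  0.0823] rpy [ 3.091 -0.049  1.46 ] w 0.05 F [-1.8  1.6 -1.7] q [-0.62  0.73  0.28  1.88 -0.41  0.52 -0.18] t 11.35
```

Emit:
jog_arm --targets '[[[0,-1,-4],0,0.9],[[0,0,0],0,0.9]]'

```text
t: 11.7
tcp_pos: [0.5328, 0.2261, 0.2614]
orientation: [3.092, -0.052, 1.46]
wrist_force: [-0.9, 0.7, -1.7]
width: 0.0504
```

Emit:
jog_arm --targets '[[[0,-1,-4],0,0.9],[[0,0,0],0,0.9]]'

```text
t: 11.9
tcp_pos: [0.5326, 0.225, 0.2607]
orientation: [3.091, -0.055, 1.46]
wrist_force: [0.1, 1.5, -1.5]
width: 0.0506
```

```bash
python3 - <<'E'
from h import *
p=np.load('jig.npy'); F=W(p,(3,0,25))+[.002,0,0]; todo(F,p[3]+np.pi)
c=grab('wrist'); d=grab('side'); e=grab('scene')
x,y=proj(d,W(p,(20,0,20))).astype(int); x2,y2=proj(e,W(p,(20,0,20))).astype(int)
f=lambda i,x,y,w,h:cv2.resize(i[y-h//2:y+h//2,x-w//2:x+w//2,::-1],(400,300),interpolation=cv2.INTER_CUBIC)
im=np.vstack([np.hstack([f(d['color'],x,y,80,60),f(e['color'],x2,y2,80,60)]),np.hstack([f(c['color'],275,220,200,150),f(c['color'],275,290,200,150)])])
cv2.imwrite('pics/m2.png',im)
E
```

```text
shift mm [1.9 1.3 5.6] turn -0.008 | g [0.5428 0.2337 0.0812] rpy [ 3.091 -0.055  1.46 ] w 0.0506 F [ 0.1  1.5 -1.5] q [-0.61  0.73  0.27  1.88 -0.41  0.52 -0.17] t 11.9
```

View pics/m2.png

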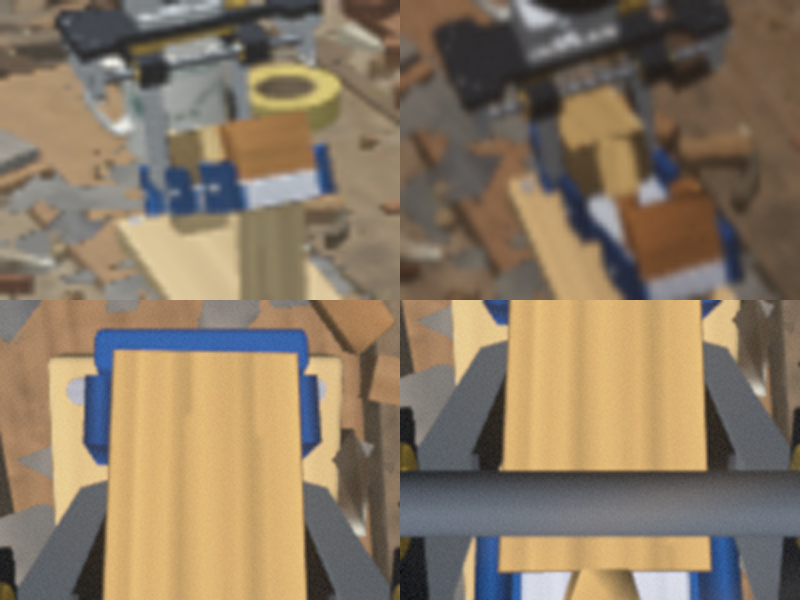

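```bash
cat > tilt.py <<'E'
from h import *
from scipy.optimize import least_squares
def fit(c,px,yaw):
    obs=list(zip(((-45,-25),(-45,25),(45,-25),(45,25)),px)); g,s=gp(); th0=yaw
    def res(q):
        th=th0+q[3]; t=q[4]; out=[]
        for (x,y),uv in obs:
            l=np.array([x*np.cos(t)-20*np.sin(t),y,x*np.sin(t)+20*np.cos(t)])/1000
            out.append(proj(c,g+q[:3]+[np.cos(th)*l[0]-np.sin(th)*l[1],np.sin(th)*l[0]+np.cos(th)*l[1],l[2]])-uv)
        return np.concatenate(out)
    r=least_squares(res,[0.]*4+[.4]); return g+r.x[:3],r.x,res(r.x)
E
python3 - <<'E'
from tilt import *
c=dict(np.load('last_wrist.npz')); p=np.load('jig.npy')
P,q,r=fit(c,((231.5,171),(324,171),(225,350),(330,350)),p[3]); print(P,q.round(4),np.degrees(q[4]),r.round(1)); print(W(p,(0,0,20)))
E
```

```text
[0.54245554 0.23588625 0.07951766] [-3.000e-04  2.300e-03 -1.500e-03 -1.580e-02  4.026e-01] 23.06488107774861 [ 0.1 -1.  -0.2  0.8  0.2  0.7 -0.1 -0.6]
[0.54273529 0.23563856 0.08107051]
```

Emit:
jog_arm --targets '[[[0,0,0],0,0.4],[[0,0,0],0,0.25],[[0,0,0],0,0.25],[[0,0,20],0,0.25],[[0,0,30],0,0.25]]'

```text
t: 12.55
tcp_pos: [0.5311, 0.2212, 0.3049]
orientation: [3.101, -0.043, 1.456]
wrist_force: [0.0, 0.0, 1.0]
width: 0.0703
```

Emit:
jog_arm --targets '[[[0,0,40],0,0.2],[[0,0,40],0,0.2],[[0,-10,20],0,0.2],[[0,-10,0],0,0.2],[[0,0,0],0,0.2]]'

```text
t: 13.05
tcp_pos: [0.5313, 0.1989, 0.4083]
orientation: [3.099, -0.041, 1.455]
wrist_force: [0.7, 0.3, -0.4]
width: 0.0749
```

```bash
python3 - <<'E'
from h import *
p=np.load('jig.npy'); todo([.4905,-.128,.021],1.054)
c=grab('wrist')
I=cv2.resize(c['color'][:,:,::-1],(800,600),interpolation=cv2.INTER_CUBIC)
for P in((-47.5,-25,40),(-47.5,25,40),(42.5,-25,40),(42.5,25,40),(140,-25,40),(140,25,40)):
    q=(proj(c,W(p,P))+.5)*800/560-.5; cv2.circle(I,tuple(int(x) for x in q),4,(0,0,255),1)
cv2.imwrite('pics/w7.png',I)
E
```

```text
shift mm [ -51.2 -329.4 -207.7] turn -0.401 | g [0.5417 0.2014 0.2287] rpy [ 3.099 -0.041  1.455] w 0.0749 F [ 0.7  0.3 -0.4] q [-0.67  0.52  0.41  1.78 -0.29  0.84 -0.24] t 13.05
```

View pics/w7.png

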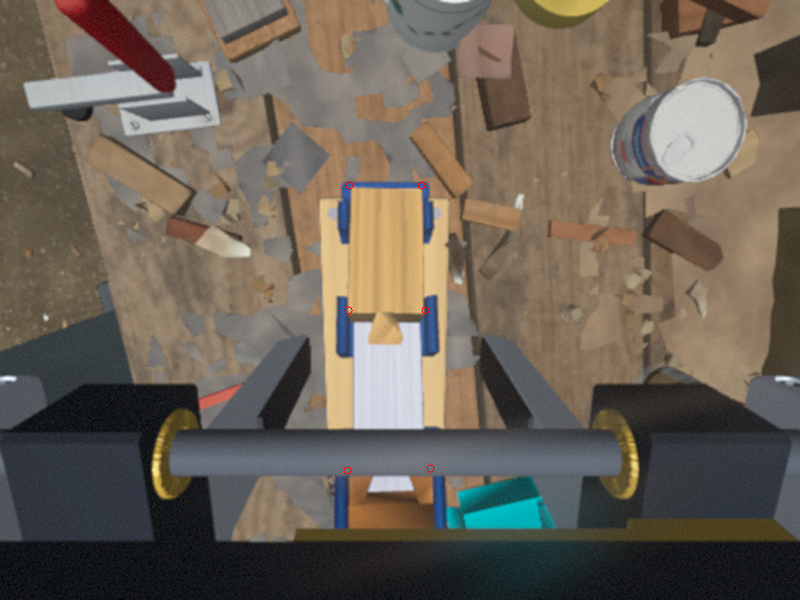

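The pale block is seated: its top corners at (351,189), (423,189), (349,313) and (425,314) lie within 4 px of the model (red circles), square in the guides. Now for the dark block.

Emit:
jog_arm --targets '[[[0,0,30],0.15,0],[[0,-10,0],0.15,0],[[0,-20,0],0.15,0],[[-3,-20,0],0.15,0],[[-3,-25,0],0.15,0]]'

```text
t: 13.6
tcp_pos: [0.5232, 0.1292, 0.4293]
orientation: [3.112, -0.042, 2.213]
wrist_force: [0.2, -0.2, -0.5]
width: 0.0941
```

Emit:
jog_arm --targets '[[[-4,-30,0],0.15,0],[[-4,-30,0],0.15,0],[[-4,-30,0],0.15,0],[[-4,-30,0],0.15,0],[[-4,-30,0],0.15,0]]'

```text
t: 14.1
tcp_pos: [0.5006, -0.0232, 0.4198]
orientation: [3.117, -0.056, 2.961]
wrist_force: [0.9, 0.4, -0.7]
width: 0.0939
```

Emit:
jog_arm --targets '[[[-4,-30,0],0.15,0],[[-4,-30,0],0.15,0],[[-4,-20,0],0.15,0],[[-4,0,0],0.15,0],[[0,0,0],0.15,0]]'

```text
t: 14.6
tcp_pos: [0.4816, -0.1101, 0.4107]
orientation: [3.109, -0.07, -2.574]
wrist_force: [-0.6, 0.7, 0.6]
width: 0.0939
```

```bash
python3 - <<'E'
from h import *
todo([.4905,-.128,.021],4.196)
E
```

```text
shift mm [  20.2   -9.9 -210.2] turn 0.487 | g [ 0.4703 -0.1181  0.2312] rpy [ 3.109 -0.07  -2.574] w 0.0939 F [-0.6  0.7  0.6] q [ 0.25  0.42 -0.12  1.9   0.09  0.9   2.21] t 14.6
```

Emit:
jog_arm --targets '[[[6,-3,-10],0.12,0.2],[[6,-3,-20],0.12,0.2],[[5,-3,-30],0.12,0.2],[[3,0,-30],0.12,0.2],[[0,0,0],0,0.2]]'

```text
t: 15.1
tcp_pos: [0.5006, -0.1182, 0.3108]
orientation: [3.096, -0.068, -2.071]
wrist_force: [-0.7, 0.0, 0.9]
width: 0.0753
```

```bash
python3 - <<'E'
from h import *
todo([.4905,-.128,.021],4.196)
E
```

```text
shift mm [   3.1   -3.3 -110.4] turn -0.016 | g [ 0.4874 -0.1247  0.1314] rpy [ 3.096 -0.068 -2.071] w 0.0753 F [-0.7  0.   0.9] q [ 0.3   0.59 -0.21  1.95  0.25  0.69  2.56] t 15.1
```

Emit:
jog_arm --targets '[[[5,-3,-30],-0.01,0.2],[[2,-1,-30],0,0.2],[[0,0,-20],0,0.2],[[0,0,0],0,0.2]]'

```text
t: 15.5
tcp_pos: [0.5076, -0.1213, 0.228]
orientation: [3.092, -0.067, -2.093]
wrist_force: [-1.9, 0.2, 0.5]
width: 0.0753
```

```bash
python3 - <<'E'
from h import *
todo([.492,-.127,.024],4.196)
E
```

```text
shift mm [ -1.9   0.3 -24.6] turn 0.006 | g [ 0.4939 -0.1273  0.0486] rpy [ 3.092 -0.067 -2.093] w 0.0753 F [-1.9  0.2  0.5] q [ 0.27  0.74 -0.15  1.98  0.3   0.52  2.5 ] t 15.5
```

Emit:
jog_arm --targets '[[[-2,0,-10],0,0.2],[[0,0,-10],0,0.2],[[0,0,-4],0,0.2],[[0,0,0],0,0.2]]'

```text
t: 15.9
tcp_pos: [0.5064, -0.1211, 0.205]
orientation: [3.095, -0.065, -2.097]
wrist_force: [-0.0, 0.4, 1.0]
width: 0.0755
```

```bash
python3 - <<'E'
from h import *
todo([.492,-.127,.024],4.196)
E
```

```text
shift mm [-1.2  0.1 -1.6] turn 0.009 | g [ 0.4932 -0.1271  0.0256] rpy [ 3.095 -0.065 -2.097] w 0.0755 F [-0.   0.4  1. ] q [ 0.25  0.78 -0.13  1.99  0.31  0.47  2.49] t 15.9
```

Emit:
jog_arm --targets '[[[-1,0,-1],0,0.4],[[0,0,0],0,0.9],[[0,0,0],0,0.9],[[0,0,0],0,0.9],[[0,0,10],0,0.9]]'

```text
t: 16.4
tcp_pos: [0.5054, -0.121, 0.2149]
orientation: [3.095, -0.065, -2.097]
wrist_force: [-0.1, 0.1, -1.4]
width: 0.0504
```

Emit:
jog_arm --targets '[[[0,0,40],0,0.9],[[0,0,50],-0.15,0.9],[[0,0,50],-0.15,0.9],[[0,0,50],-0.15,0.9],[[0,20,20],-0.15,0.9]]'

```text
t: 16.9
tcp_pos: [0.5023, -0.1026, 0.4309]
orientation: [3.087, -0.063, -2.707]
wrist_force: [0.4, 0.3, -1.5]
width: 0.0506
```

Emit:
jog_arm --targets '[[[4,28,0],-0.15,0.9],[[4,28,0],-0.15,0.9],[[4,28,0],-0.15,0.9],[[4,28,0],-0.15,0.9],[[4,28,0],-0.15,0.9]]'

```text
t: 17.4
tcp_pos: [0.5208, 0.0397, 0.4403]
orientation: [3.089, -0.053, 2.831]
wrist_force: [-0.4, -0.1, -1.9]
width: 0.0507
```

Emit:
jog_arm --targets '[[[4,28,0],-0.15,0.9],[[4,28,0],-0.15,0.9],[[4,28,0],-0.15,0.9],[[4,28,0],-0.15,0.9],[[4,28,0],-0.15,0.9]]'

```text
t: 17.9
tcp_pos: [0.5385, 0.1852, 0.4436]
orientation: [3.087, -0.055, 2.082]
wrist_force: [0.6, 0.1, -1.0]
width: 0.0505
```

```bash
python3 - <<'E'
from h import *
p=np.load('jig.npy'); print(W(p,(-8,0,66))); todo(W(p,(-8,0,66))+[.002,0,0],p[3]+np.pi)
E
```

```text
[0.54592038 0.26213873 0.11937973]
shift mm [  -1.6   68.2 -144.8] turn -0.63 | g [0.5495 0.194  0.2641] rpy [ 3.087 -0.055  2.082] w 0.0505 F [ 0.6  0.1 -1. ] q [-0.51  0.47  0.22  1.72 -0.2   0.93  0.32] t 17.9
```

Emit:
jog_arm --targets '[[[0,14,-20],-0.13,0.9],[[0,14,-20],-0.13,0.9],[[0,14,-20],-0.13,0.9],[[0,14,-10],-0.13,0.9],[[0,12,0],-0.11,0.9]]'

```text
t: 18.4
tcp_pos: [0.5358, 0.26, 0.3743]
orientation: [3.086, -0.059, 1.431]
wrist_force: [0.3, -0.1, -0.9]
width: 0.0499
```

Emit:
jog_arm --targets '[[[0,0,4],0,0.9],[[0,0,4],0,0.9],[[0,0,4],0,0.9],[[0,0,4],0,0.9],[[0,0,4],0,0.9]]'

```text
t: 18.9
tcp_pos: [0.5346, 0.2597, 0.3972]
orientation: [3.087, -0.06, 1.439]
wrist_force: [0.5, 0.2, -1.7]
width: 0.0505
```

Emit:
jog_arm --targets '[[[0,0,4],0,0.9],[[0,0,4],0,0.9],[[0,0,4],0,0.9],[[0,0,4],0,0.9],[[0,0,4],0,0.9]]'

```text
t: 19.4
tcp_pos: [0.5352, 0.258, 0.42]
orientation: [3.086, -0.061, 1.438]
wrist_force: [0.2, 0.3, -1.0]
width: 0.0504
```

```bash
python3 - <<'E'
from h import *
p=np.load('jig.npy'); todo(W(p,(-8,0,66))+[.002,0,0],p[3]+np.pi)
E
```

```text
shift mm [   1.5   -5.6 -121.2] turn 0.014 | g [0.5464 0.2678 0.2406] rpy [ 3.086 -0.061  1.438] w 0.0504 F [ 0.2  0.3 -1. ] q [-0.76  0.54  0.42  1.71 -0.31  0.87 -0.35] t 19.4
```

Emit:
jog_arm --targets '[[[0,-6,-45],0.014,0.9],[[0,0,-45],0,0.9],[[0,0,0],0,0.9]]'

```text
t: 19.7
tcp_pos: [0.5361, 0.2529, 0.3311]
orientation: [3.08, -0.066, 1.454]
wrist_force: [-1.0, 0.3, -1.5]
width: 0.0503
```

```bash
python3 - <<'E'
from h import *
p=np.load('jig.npy'); todo(W(p,(-8,0,65)),p[3]+np.pi)
E
```

```text
shift mm [ -2.7  -1.6 -33.3] turn -0.003 | g [0.5486 0.2633 0.1518] rpy [ 3.08  -0.066  1.454] w 0.0503 F [-1.   0.3 -1.5] q [-0.7   0.64  0.35  1.81 -0.38  0.67 -0.26] t 19.7
```

Emit:
jog_arm --targets '[[[-3,-2,-10],0,0.9],[[0,0,-10],0,0.9],[[0,0,-8],0,0.9],[[0,0,0],0,0.9]]'

```text
t: 20.1
tcp_pos: [0.5351, 0.2542, 0.3088]
orientation: [3.072, -0.075, 1.456]
wrist_force: [-0.2, 0.3, -0.0]
width: 0.0498
```

Emit:
jog_arm --targets '[[[0,0,-5],0,0.9],[[0,0,0],0,0.9]]'

```text
t: 20.3
tcp_pos: [0.5358, 0.2545, 0.3059]
orientation: [3.069, -0.077, 1.457]
wrist_force: [-0.1, 0.2, -0.7]
width: 0.0497
```

```bash
python3 - <<'E'
from h import *
p=np.load('jig.npy'); todo(W(p,(-8,0,65)),p[3]+np.pi); print(manip.read_state()['wrist_torque'].round(2))
c=grab('wrist'); cv2.imwrite('pics/w8.png',cv2.resize(c['color'][:,:,::-1],(800,600),interpolation=cv2.INTER_CUBIC))
E
```

```text
shift mm [-4.6 -5.  -8.5] turn -0.006 | g [0.5504 0.2667 0.1269] rpy [ 3.069 -0.077  1.457] w 0.0497 F [-0.1  0.2 -0.7] q [-0.69  0.67  0.32  1.83 -0.4   0.6  -0.23] t 20.3
[-0.14  0.18  0.01]
```

Emit:
jog_arm --targets '[[[-5,-5,-5],0,0.9],[[0,0,-5],0,0.9],[[0,0,-5],0,0.9]]'

```text
t: 20.65
tcp_pos: [0.5343, 0.253, 0.2959]
orientation: [3.055, -0.089, 1.46]
wrist_force: [-3.1, 0.4, 9.3]
width: 0.0502
```

Emit:
jog_arm --targets '[[[0,0,-5],0,0.9]]'

```text
t: 20.75
tcp_pos: [0.5345, 0.2536, 0.2931]
orientation: [3.054, -0.092, 1.461]
wrist_force: [-7.7, -0.2, 31.7]
width: 0.0499
```

```bash
cat > dk.py <<'E'
from tilt import *
def dark(c,seed=(276,230),tol=28):
    I=cv2.GaussianBlur(c['color'],(3,3),0); m=np.zeros((422,562),np.uint8)
    cv2.floodFill(I.copy(),m,seed,(255,0,255),(tol,)*3,(tol,)*3,cv2.FLOODFILL_FIXED_RANGE|8); m=m[1:-1,1:-1]
    rows=[(v,np.flatnonzero(m[v])[[0,-1]].tolist(),int(m[v].sum())) for v in range(120,400,8) if m[v].any()]
    return m,rows
E
python3 - <<'E'
from dk import *
p=np.load('jig.npy'); todo(W(p,(-8,0,65)),p[3]+np.pi)
c=grab('wrist'); print(c['color'][230,276]); m,r=dark(c); print(r)
E
```

```text
shift mm [-6.3 -6.4  3.9] turn -0.01 | g [0.5522 0.2681 0.1146] rpy [ 3.054 -0.092  1.461] w 0.0499 F [-7.7 -0.2 31.7] q [-0.67  0.68  0.29  1.85 -0.43  0.54 -0.21] t 20.75
[124  77  49]
[(176, [234, 320], 52), (184, [233, 321], 50), (192, [233, 321], 46), (200, [231, 322], 36), (208, [231, 326], 96), (216, [232, 322], 91), (224, [230, 323], 94), (232, [230, 323], 94), (240, [230, 324], 95), (248, [229, 324], 96), (256, [229, 323], 95), (264, [229, 324], 96), (272, [229, 324], 96), (280, [228, 324], 97), (288, [228, 325], 98), (296, [227, 325], 99)]
```

```bash
cat >> h.py <<'E'
def injig(p,X):
    ex=(W(p,(1000,0,20))-p[:3]); ey=W(p,(0,1000,20))-p[:3]; ez=W(p,(0,0,1020))-p[:3]; d=np.array(X)-p[:3]
    return np.array([d@ex,d@ey,d@ez+.02])*1000
E
python3 - <<'E'
from dk import *
p=np.load('jig.npy'); c=dict(np.load('last_wrist.npz')); g,s=gp(); print('g in jig',injig(p,g).round(1))
I=cv2.GaussianBlur(c['color'],(3,3),0).astype(int)
def run(u,a,b): return ' '.join(f'{v}:'+'/'.join(map(str,I[v,u])) for v in range(a,b,2))
print('L',run(240,160,184)); print('R',run(314,160,184)); print('bot235',run(235,330,374)); print('bot318',run(318,330,374))
def row(v,a,b): return ' '.join(f'{u}:'+'/'.join(map(str,I[v,u])) for u in range(a,b,2))
print(row(340,210,232)); print(row(340,322,340))
E
```

```text
g in jig [-16.4   5.7  64.5]
L 160:169/141/116 162:176/136/99 164:176/137/101 166:174/135/100 168:173/136/100 170:176/137/102 172:169/128/94 174:135/90/60 176:126/80/52 178:121/79/52 180:118/77/51 182:115/75/50
R 160:180/137/95 162:188/142/96 164:192/144/98 166:193/144/97 168:192/144/98 170:191/144/99 172:187/141/97 174:152/105/71 176:126/77/50 178:122/76/49 180:117/74/48 182:111/71/44
bot235 330:115/121/132 332:112/108/112 334:120/84/66 336:124/81/57 338:124/82/56 340:125/82/56 342:125/80/54 344:124/79/52 346:121/82/53 348:199/161/105 350:231/194/127 352:231/195/127 354:232/196/128 356:232/196/128 358:233/196/128 360:232/195/128 362:233/197/129 364:233/197/129 366:233/198/130 368:227/189/123 370:149/121/72 372:97/80/38
bot318 330:113/121/133 332:110/107/114 334:116/80/61 336:120/75/48 338:118/75/50 340:120/76/51 342:120/77/51 344:120/76/50 346:112/72/50 348:69/66/82 350:49/71/110 352:45/70/111 354:42/69/113 356:42/70/115 358:44/71/116 360:46/74/118 362:48/74/120 364:48/74/120 366:51/76/123 368:59/78/119 370:88/82/76 372:99/82/51
210:201/179/140 212:210/185/144 214:83/93/117 216:50/81/133 218:55/95/158 220:55/99/166 222:57/87/141 224:87/73/82 226:122/79/54 228:124/80/56 230:124/81/56
322:119/75/49 324:117/74/50 326:113/73/50 328:125/107/96 330:165/160/153 332:164/159/154 334:162/157/151 336:157/153/148 338:156/151/145
```

```bash
python3 - <<'E'
from tilt import *
c=dict(np.load('last_wrist.npz')); p=np.load('jig.npy')
P,q,r=fit(c,((233.7,173),(320.5,173),(224,347.2),(327.5,347.2)),p[3]); print(q.round(4),np.degrees(q[4]),r.round(1)); print('block in jig',injig(p,P).round(1),'g',injig(p,gp()[0]).round(1))
# pale's visible tab-end lower corner
E
```

```text
[-0.0018  0.0007 -0.0051 -0.0412  0.4243] 24.310591991917498 [-1.1 -1.6  0.4  2.1  0.3  0.4  0.3 -0.8]
block in jig [-19.    3.9  60.1] g [-16.4   5.7  64.5]
```

Emit:
jog_arm --targets '[[[0,0,25],0,0.9],[[-4,-24,9],0,0.9],[[-4,-24,9],0,0.9],[[-4,-24,9],0,0.9],[[-3,-22,9],0,0.9]]'

```text
t: 21.3
tcp_pos: [0.517, 0.1591, 0.3543]
orientation: [3.055, -0.092, 1.467]
wrist_force: [0.3, -0.2, -1.2]
width: 0.0502
```

Emit:
jog_arm --targets '[[[0,0,0],0,0.9]]'

```text
t: 21.4
tcp_pos: [0.517, 0.1553, 0.3553]
orientation: [3.054, -0.09, 1.462]
wrist_force: [0.5, -0.2, -1.0]
width: 0.0496
```

```bash
python3 - <<'E'
from h import *
p=np.load('jig.npy'); T=(94.6,1.8,78.4); todo(W(p,T),p[3]+np.pi); print(injig(p,gp()[0]).round(1))
c=grab('wrist'); cv2.imwrite('pics/w9.png',cv2.resize(c['color'][:,:,::-1],(800,600),interpolation=cv2.INTER_CUBIC))
E
```

```text
shift mm [ 2.6  5.3 -2.8] turn -0.011 | g [0.5346 0.1695 0.1768] rpy [ 3.054 -0.09   1.462] w 0.0496 F [ 0.5 -0.2 -1. ] q [-0.55  0.53  0.32  1.94 -0.37  0.61 -0.09] t 21.4
[100.7  -0.3  78.6]
```

View pics/w9.png

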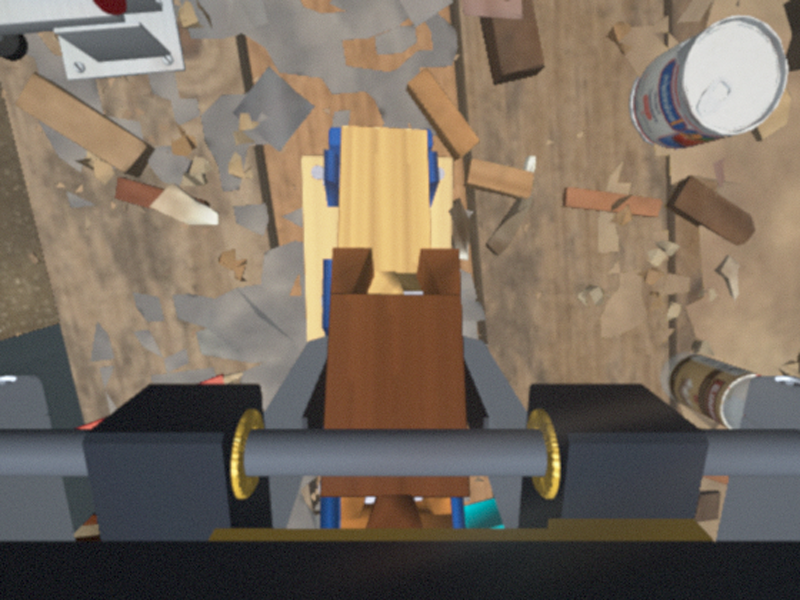

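```bash
python3 - <<'E'
from tilt import *
c=dict(np.load('last_wrist.npz')); p=np.load('jig.npy'); k=lambda L:[((np.array(x)+.5)*.7-.5) for x in L]
P,q,r=fit(c,k(((332,249),(459,248),(321,496),(469,495))),p[3]); print('dark',injig(p,P).round(1),q.round(3),np.degrees(q[4]),r.round(1))
for u,v in((342,127),(429,128)): 
    o,d=ray(c,*k([(u,v)])[0]); n=(W(p,(0,0,1020))-p[:3]); a=W(p,(0,0,40)); X=o+d*((a-o)@n)/(d@n); print('pale top corner',injig(p,X).round(1))
o,d=ray(c,*k([(397,515)])[0]); a=W(p,(0,0,40)); X=o+d*((a-o)@n)/(d@n); print('fixed notch mid',injig(p,X).round(1))
E
```

```text
dark [97.9 -1.7 73.5] [-0.001 -0.002 -0.005 -0.033  0.419] 24.02619329812374 [-0.  -2.  -0.7  1.7  0.7  0.8 -0.1 -0.5]
pale top corner [-45.7 -23.4  40. ]
pale top corner [-46.5  27.4  40. ]
fixed notch mid [158.8   1.3  40. ]
```

Emit:
jog_arm --targets '[[[3,2,-6],-0.01,0.9],[[1,0,-6],0,0.9],[[0,0,0],0,0.9]]'

```text
t: 21.75
tcp_pos: [0.5208, 0.1623, 0.3403]
orientation: [3.056, -0.092, 1.456]
wrist_force: [0.4, 0.3, -1.1]
width: 0.0498
```

```bash
python3 - <<'E'
from h import *
p=np.load('jig.npy'); g=gp()[0]; print(injig(p,g).round(1)); todo(W(p,(94.5,2.9,63)),p[3]+np.pi)
E
```

```text
[87.4  2.2 68.2]
shift mm [-0.4 -8.6 -1.7] turn -0.005 | g [0.5379 0.1769 0.1617] rpy [ 3.056 -0.092  1.456] w 0.0498 F [ 0.4  0.3 -1.1] q [-0.55  0.56  0.31  1.94 -0.39  0.58 -0.09] t 21.75
```

Emit:
jog_arm --targets '[[[0,-8,-1],-0.005,0.9],[[0,-1,0],0,0.9],[[0,0,0],0,0.9]]'

```text
t: 22.05
tcp_pos: [0.5205, 0.1542, 0.3375]
orientation: [3.059, -0.091, 1.454]
wrist_force: [0.6, -0.1, -1.6]
width: 0.05
```

```bash
python3 - <<'E'
from h import *
p=np.load('jig.npy'); g=gp()[0]; print(injig(p,g).round(1)); todo(W(p,(94.5,2.9,45)),p[3]+np.pi)
E
```

```text
[93.7  2.4 62.2]
shift mm [ -0.5  -7.9 -15.2] turn -0.002 | g [0.5371 0.1687 0.1589] rpy [ 3.059 -0.091  1.454] w 0.05 F [ 0.6 -0.1 -1.6] q [-0.53  0.56  0.3   1.95 -0.39  0.58 -0.08] t 22.05
```

Emit:
jog_arm --targets '[[[0,-5,-8],0,0.9],[[0,-4,-8],0,0.9],[[0,0,0],0,0.9]]'

```text
t: 22.35
tcp_pos: [0.5201, 0.1447, 0.3203]
orientation: [3.06, -0.091, 1.454]
wrist_force: [0.0, 0.5, -0.9]
width: 0.0496
```

```bash
python3 - <<'E'
from h import *
p=np.load('jig.npy'); g=gp()[0]; print(injig(p,g).round(1)); todo(W(p,(94.5,2.9,25)),p[3]+np.pi)
E
```

```text
[95.   3.  42.5]
shift mm [ -1.   -6.8 -16.1] turn -0.003 | g [0.5366 0.1592 0.1417] rpy [ 3.06  -0.091  1.454] w 0.0496 F [ 0.   0.5 -0.9] q [-0.49  0.58  0.28  1.97 -0.41  0.53 -0.04] t 22.35
```

Emit:
jog_arm --targets '[[[0,-3,-6],0,0.9],[[0,-2,-4],0,0.9],[[0,0,0],0,0.9]]'

```text
t: 22.65
tcp_pos: [0.5198, 0.139, 0.309]
orientation: [3.061, -0.091, 1.453]
wrist_force: [-0.6, -0.2, -1.4]
width: 0.0502
```

```bash
python3 - <<'E'
from h import *
p=np.load('jig.npy'); g=gp()[0]; print(injig(p,g).round(1)); todo(W(p,(94.5,2.9,25)),p[3]+np.pi)
E
```

```text
[95.4  3.3 29.9]
shift mm [-0.6 -1.1 -4.8] turn -0.002 | g [0.5362 0.1535 0.1304] rpy [ 3.061 -0.091  1.453] w 0.0502 F [-0.6 -0.2 -1.4] q [-0.47  0.6   0.26  1.98 -0.42  0.51 -0.02] t 22.65
```

Emit:
jog_arm --targets '[[[0,-1,-3],0,0.9]]'

```text
t: 22.75
tcp_pos: [0.5195, 0.1383, 0.3061]
orientation: [3.062, -0.092, 1.454]
wrist_force: [-4.8, 1.8, 3.7]
width: 0.0501
```

Emit:
jog_arm --targets '[[[0,-1,-3],0,0.9]]'

```text
t: 22.85
tcp_pos: [0.5189, 0.1378, 0.3033]
orientation: [3.064, -0.093, 1.455]
wrist_force: [-8.7, -0.6, 33.3]
width: 0.0499
```

```bash
python3 - <<'E'
from h import *
p=np.load('jig.npy'); g=gp()[0]; print(injig(p,g).round(1)); todo(W(p,(94.5,2.9,25)),p[3]+np.pi)
E
```

```text
[94.   2.  24.2]
shift mm [ 0.8 -0.2  0.9] turn -0.004 | g [0.5348 0.1526 0.1246] rpy [ 3.064 -0.093  1.455] w 0.0499 F [-8.7 -0.6 33.3] q [-0.46  0.61  0.25  1.99 -0.43  0.5  -0.01] t 22.85
```

Contact force is 33 N with the block at about h = 20 mm over the bed, so it is home. Now I release, retreat and check.

Emit:
jog_arm --targets '[[[0,0,1],0,0.42],[[0,0,0],0,0.3],[[0,0,0],0,0.25],[[0,0,0],0,0.25],[[0,0,15],0,0.25]]'

```text
t: 23.35
tcp_pos: [0.52, 0.137, 0.3187]
orientation: [3.061, -0.092, 1.454]
wrist_force: [-0.0, -0.3, -0.1]
width: 0.0704
```

Emit:
jog_arm --targets '[[[0,0,30],0,0.25],[[0,0,40],0,0.25],[[0,0,40],0,0.2],[[0,0,10],0,0.2],[[0,0,0],0,0.2]]'

```text
t: 23.85
tcp_pos: [0.5203, 0.1363, 0.4435]
orientation: [3.059, -0.091, 1.453]
wrist_force: [-0.2, -0.0, -0.2]
width: 0.0755
```

Emit:
jog_arm --targets '[[[0,-40,0],0,0.2],[[0,-40,0],0,0.2],[[0,-10,0],0,0.2],[[0,0,0],0,0.2]]'

```text
t: 24.25
tcp_pos: [0.5189, 0.0459, 0.4388]
orientation: [3.064, -0.09, 1.457]
wrist_force: [-0.5, -0.3, -1.1]
width: 0.0752
```

```bash
python3 - <<'E'
from h import *
p=np.load('jig.npy'); print(gp()[0].round(3),manip.read_state()['t'])
c=grab('wrist'); d=grab('side'); e=grab('scene')
f=lambda c,w,h:(lambda q:cv2.resize(c['color'][q[1]-h//2:q[1]+h//2,q[0]-w//2:q[0]+w//2,::-1],(300,300),interpolation=cv2.INTER_CUBIC))(proj(c,W(p,(80,0,20))).astype(int))
x,y=proj(c,W(p,(60,0,40))).astype(int); y0=max(0,min(y-100,220)); x0=max(0,x-83)
A=cv2.resize(c['color'][y0:y0+200,x0:x0+167,::-1],(500,600),interpolation=cv2.INTER_CUBIC)
for P in((-47.5,-25,40),(-47.5,25,40),(140,-25,40),(140,25,40)):
    q=(proj(c,W(p,P))-[x0,y0]+.5)*3; cv2.circle(A,tuple(int(t) for t in q),4,(0,0,255),1)
cv2.imwrite('pics/f1.png',np.hstack([A,np.vstack([f(d,80,80),f(e,80,80)])])); print(x0,y0)
E
```

```text
[0.535 0.06  0.26 ] 24.25
169 0
```

View pics/f1.png

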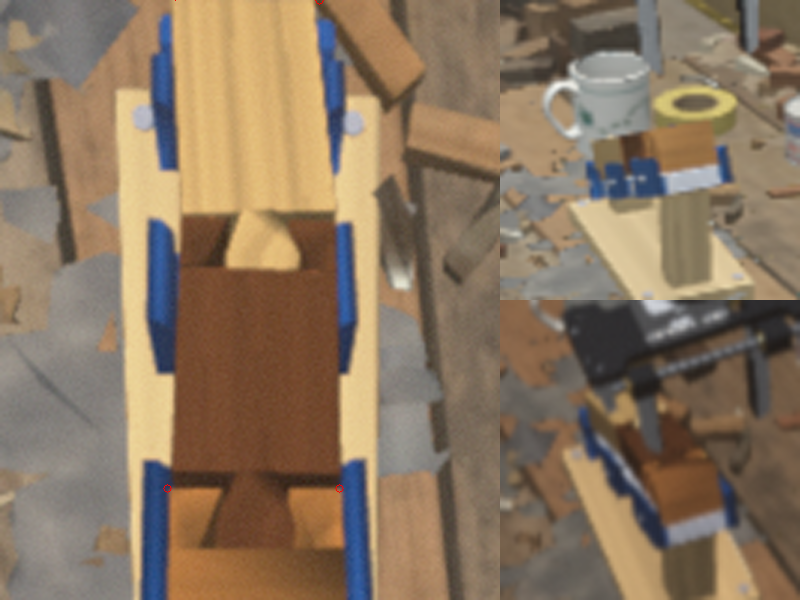

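```bash
python3 - <<'E'
from h import *
c=dict(np.load('last_wrist.npz')); p=np.load('jig.npy'); n=W(p,(0,0,1020))-p[:3]; a=W(p,(0,0,40))
I=cv2.GaussianBlur(c['color'],(3,3),0)
def X(u,v): o,d=ray(c,u,v); return injig(p,o+d*((a-o)@n)/(d@n))
for nm,seed,tol,vs in(('pale',(254,45),45,(20,40,60)),('dark',(254,120),25,(95,105,115,125,135,145,153)),('fixed',(254,192),30,(186,190,194,198))):
    m=np.zeros((422,562),np.uint8); cv2.floodFill(I.copy(),m,seed,(0,0,0),(tol,)*3,(tol,)*3,cv2.FLOODFILL_FIXED_RANGE|8); m=m[1:-1,1:-1]
    for v in vs:
        r=np.flatnonzero(m[v]); 
        if len(r): l,h=X(r[0]-.5,v),X(r[-1]+.5,v); print(nm,v,r[[0,-1]],len(r),'s',((l+h)/2)[:2].round(1),'width',round(h[1]-l[1],1))
    y=np.flatnonzero(m.sum(1)>40); print(nm,'rows',y[0],y[-1],'s range',X(254,y[0]-.5)[0].round(1),X(254,y[-1]+.5)[0].round(1))
E
```

```text
pale 20 [228 275] 48 s [-19.1   0.2] width 48.9
pale 40 [207 295] 60 s [ 6.5 -0.1] width 88.5
pale 60 [208 294] 87 s [30.9 -0.4] width 84.6
pale rows 0 72 s range -46.7 45.5
dark 95 [229 280] 52 s [70.9  2.2] width 48.7
dark 105 [228 280] 53 s [81.8  1.6] width 49.0
dark 115 [228 281] 54 s [92.5  1.9] width 49.4
dark 125 [228 281] 54 s [102.9   1.8] width 48.9
dark 135 [228 281] 54 s [113.1   1.6] width 48.4
dark 145 [228 281] 54 s [123.1   1.5] width 47.9
dark 153 [227 281] 55 s [131.   1.] width 48.3
dark rows 91 218 s range 66.0 190.7
fixed 186 [225 266] 36 s [162.   -6.7] width 35.5
fixed 190 [225 268] 39 s [165.6  -5.8] width 37.1
fixed 194 [225 272] 48 s [169.2  -4.1] width 40.4
fixed 198 [225 280] 50 s [172.8  -0.8] width 47.0
fixed rows 191 218 s range 166.1 190.7
```

```bash
python3 - <<'E'
from h import *
a=cv2.imread('pics/a1.png')[:,:,::-1].astype(int); c=grab('scene')['color'].astype(int)
for n,(x0,x1,y0,y1) in dict(glue=(333,365,245,288),mug=(208,242,126,158)).items(): print(n,np.abs(a[y0:y1,x0:x1]-c[y0:y1,x0:x1]).mean().round(1))
s=manip.read_state(); print(s['t'],s['wrist_force'].round(1)); print(manip.close_job())
E
```

```text
glue 1.7
mug 21.8
24.45 [ 0.2 -0.6  0.4]
the job is handed in; nothing more can be done
None
```

The jigsaw strip is complete and the job is handed in at t = 24.5 s. I laid the pale block in the lower place first, then the dark notched block in the upper place. Both tabs point up the slope and lock into the next notch.

**How it went**
- Each block tilted passively in the grip, because the tool only points down. I tilted the dark one to about 24° against the seated pale block, then lowered it square to the bed.
- The dark block's descent ended at 33 N, with its centre about 20 mm over the bed by my estimate. I took that as home and let go.

**Last checks**
- **Fit:** In the close wrist view both blocks sit square between the guides. The dark block rests against the pale one and its tab is in the fixed piece's notch. About 5 mm of gap is left at the top, within the end play added up.
- **Flatness:** The dark block's top measured 48 to 49.4 mm wide along its length on the expected plane, about the same as one clean row on the pale block. That agrees with both lying flat and flush, but it is only good to about a pixel, or 1 mm. The colour masks for the other pale rows and for the fixed piece spilled over and gave no usable widths.
- **Bystanders:** The glue bottle's patch of the scene image is unchanged. The mug's patch did change; I put that down to the arm now being in front of it, because the side view shows the mug standing. I did not check this further.

**What did not go cleanly**
- The tool's tilt drifted to about 5° during the moves. I corrected for it using the computed grasp point.
- I viewed 15 pictures, more than the budget of 10 plus one or two.

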